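Swap the rolls in a three-bay label dispenser

TASK

Swap the label rolls in the three-bay dispenser: swing its keeper bar up and over to the back, take the spent spindle or spindles (a bare cardboard core between two grey discs) out of the bays and leave them in the steel bowl, and put the three full rolls in, one to a bay and either way round, each by pressing its sprung pin in so that both its ends sit in the end cups and letting it spring out again. When all three are in, swing the keeper bar back down until it clicks fully home; do not knock the other things on the bench about.

Things in the scene. Friction and masses are not known exactly. Their poses are not given: they have to be found in the camera images.
- dispenser: steel label dispenser, fixed; origin under its centre at bench height, +x to its back, +y to its left. Base 125 x 400 mm, top 8 mm up; lip 34 mm high at x = -63 mm. Four cheeks across y (6 mm thick, x -30 to +30 mm, 72 mm high; ears on the outer two 81 mm high) bound three bays. In each bay two black end cups face each other on the cheeks, on an axis along y, 52 mm up at x = 0
- bay_left (a point): midpoint between the two cups of the left (+y) bay, axes as the dispenser's. Cups: outer diameter 29 mm, hole 20 mm, 8 mm deep; hole floors 120 mm apart, rims 104 mm. To fit, slant a spindle 0.5 rad, enter its pin in one cup, press it in 13 to 16 mm while lowering the stub level, let it spring out; reverse to remove. Seated, its origin is 4 mm below here
- bay_middle (a point): midpoint between the two cups of the middle bay; sizes as for bay_left
- bay_right (a point): midpoint between the two cups of the right (-y) bay; sizes as for bay_left
- keeper (a joint): angle of the keeper bar, rad: 0 = shut over the front of the rolls, 2.1 = lying fully back (it stays open by its weight beyond 1.1). Hinge line along y through x = +40, z = 50 mm of the dispenser. A sprung ball in the right cheek resists between 0.45 and 0.2 rad (roughly 4 to 6 N at the bar, either way) and holds it shut below
- keeper_bar (a point): middle of the keeper bar: round, along the dispenser's y, 10 mm in diameter (thin black sleeve), 399 mm long, on side arms outside the cheeks, 96 mm from the hinge line. Shut, it is at x = -45, z = 95 mm of the dispenser. It can be pinched from above with part-open fingers and turns freely within a pinch
- bowl: steel mixing bowl, fixed on the bench, 209 mm across the rim and 95 mm high; origin at the middle of its underside
- full_a: full label roll, 0.15 kg: white paper, 52 mm in diameter, 60 mm long, on the bench with its axis 29 mm up. Origin on the spindle axis (its y), midway between two hexagonal grey discs (58 mm over flats, 67 over corners, outer faces at y = -33, +33 mm). Fixed stub, 12 mm in diameter, tip at y = -60; sprung pin, 12 mm, tip at y = +63 when free
- full_a_pin (a joint): how far the sprung pin (+y end) of full_a is pushed in, m: 0 = free, about 0.003 when seated between its cups, at most 0.020. Takes 3 N to start and 400 N/m, some 9 N at 14 mm
- full_b: full label roll, 0.15 kg: white paper, 52 mm in diameter, 60 mm long, on the bench with its axis 29 mm up. Origin on the spindle axis (its y), midway between two hexagonal grey discs (58 mm over flats, 67 over corners, outer faces at y = -33, +33 mm). Fixed stub, 12 mm in diameter, tip at y = -60; sprung pin, 12 mm, tip at y = +63 when free
- full_b_pin (a joint): how far the sprung pin (+y end) of full_b is pushed in, m: 0 = free, about 0.003 when seated between its cups, at most 0.020. Takes 3 N to start and 400 N/m, some 9 N at 14 mm
- full_c: full label roll, 0.15 kg: white paper, 52 mm in diameter, 60 mm long, on the bench with its axis 29 mm up. Origin on the spindle axis (its y), midway between two hexagonal grey discs (58 mm over flats, 67 over corners, outer faces at y = -33, +33 mm). Fixed stub, 12 mm in diameter, tip at y = -60; sprung pin, 12 mm, tip at y = +63 when free
- full_c_pin (a joint): how far the sprung pin (+y end) of full_c is pushed in, m: 0 = free, about 0.003 when seated between its cups, at most 0.020. Takes 3 N to start and 400 N/m, some 9 N at 14 mm
- spent_a: spent spindle, 0.06 kg: bare cardboard core, 36 mm in diameter, 60 mm long, in the left bay, if present. Origin on the spindle axis (its y), midway between two hexagonal grey discs (58 mm over flats, 67 over corners, outer faces at y = -33, +33 mm). Fixed stub, 12 mm in diameter, tip at y = -60; sprung pin, 12 mm, tip at y = +63 when free
- spent_a_pin (a joint): how far the sprung pin (+y end) of spent_a is pushed in, m: 0 = free, about 0.003 when seated between its cups, at most 0.020. Takes 3 N to start and 400 N/m, some 9 N at 14 mm
- spent_b: spent spindle, 0.06 kg: bare cardboard core, 36 mm in diameter, 60 mm long, in the middle bay, if present. Origin on the spindle axis (its y), midway between two hexagonal grey discs (58 mm over flats, 67 over corners, outer faces at y = -33, +33 mm). Fixed stub, 12 mm in diameter, tip at y = -60; sprung pin, 12 mm, tip at y = +63 when free
- spent_b_pin (a joint): how far the sprung pin (+y end) of spent_b is pushed in, m: 0 = free, about 0.003 when seated between its cups, at most 0.020. Takes 3 N to start and 400 N/m, some 9 N at 14 mm
- spent_c: spent spindle, 0.06 kg: bare cardboard core, 36 mm in diameter, 60 mm long, in the right bay, if present. Origin on the spindle axis (its y), midway between two hexagonal grey discs (58 mm over flats, 67 over corners, outer faces at y = -33, +33 mm). Fixed stub, 12 mm in diameter, tip at y = -60; sprung pin, 12 mm, tip at y = +63 when free
- spent_c_pin (a joint): how far the sprung pin (+y end) of spent_c is pushed in, m: 0 = free, about 0.003 when seated between its cups, at most 0.020. Takes 3 N to start and 400 N/m, some 9 N at 14 mm
- salt: glass salt shaker, 44 x 44 x 90 mm, standing; a bystander, to be left alone; origin in the middle of its underside
- timer: round kitchen timer, red over white, 56 mm across, 37 mm high; a bystander, to be left alone; origin in the middle of its underside

How it is judged:
By the outcome, as a careful person would: the job done as asked, in the order asked, and still so for the second after the job is handed in, with the robot touching nothing.
Of spent_a, spent_b, spent_c only 1 to 2 are there at a start; the rules pass over those that are not, and their reading is None.
At some moment in a run one of full_a, full_b may be knocked a few centimetres aside while the robot is not near it.
Once in a run the grip may slacken for a moment while it holds something.
It also fails if it takes over 192 s, if anything falls off the work surface, if the arm or the gripper's body presses on something with over 40 N, if the wrist force passes 120 N, or if a joint passes its speed limit or range.

ROBOT

A 7-joint arm with a two-finger parallel gripper is mounted at the origin on a cart in front of the work surface, level with it; the furniture and walls round the work are solid. World frame = base frame: x ahead of the robot, y to its left, z up, the work surface at z = 0. Lengths are in m, angles in rad, forces in N, time in s.
With the tool pointing down it reaches from about 0.425 to 0.875 m from the base axis. Payload 4.7 kg.
Tool frame: the origin (TCP) lies at the very end of the fingers, on their centre line; the grasp point (between the pads) lies 19 mm behind it; z points along the fingers, y is the line along which they close (so a half turn about z gives the same grasp; the last joint's range is limited). The gripper opens to 85 mm and grips with 20 to 120 N. Pads are 22 mm wide; open, the fingers measure 114 mm over their backs; the gripper's body (76 mm by 85 mm) begins 54 mm behind the grasp point. The pads swing forward as they close: fully open they stand 13 mm farther back than shut.
Start: joints at [1.196, 0.321, -0.07, 1.45, 0.023, 1.371, -0.057], TCP at [0.246, -0.602, 0.193] pointing down, gripper open.
Joint ranges: [-2.86, 2.86], [-0.3, 2.09], [-1.38, 1.24], [0.06, 2.45], [-1.56, 4.7], [0.09, 2.05], [-2.69, 2.69]. Speed limits (rad/s): [2.57, 2.57, 3.14, 3.14, 3.14, 3.14, 3.14].

INTERFACE

Orientations are given as a unit quaternion [w, x, y, z].
In Python, from bench import bot, snapshot, regions_of, pinpoint gives the robot as it stands.
- The arm moves only by the shell command python3 -m crank 'ROWS' [OPENING]. ROWS is JSON, a list of rows, each a list of 6 numbers: the shift along the tool's x, y, z in units of 60 mm (1.0 is 60 mm), then the turn, a rotation vector about the tool's x, y, z in units of 10 degrees (1.0 is 10 degrees). In form: [[x, y, z, ax, ay, az], ...]. A call has exactly 8 rows; each row is the pose to reach, as a shift and turn from the pose commanded when the call began, along the tool's axes at that moment; what a row does not reach only later rows make up. A row lasts 1/8 s, in which the tool goes at most 62.5 mm and 10.7 degrees, less where a joint would pass 70% of its speed; a pose out of reach is approached as far as the arm can. A call with a gripper value outside its range is refused whole. OPENING is the finger opening in mm, from 0 to 85.4, set as the call begins (- or left out, the last holds). The fingers move at their own pace and stop on an object; the grip force is fixed at half the most. Time passes only in rows, so rows that repeat a pose let the fingers close, or fill a call up. It gives the time, the measured TCP pose, the force, the opening and the grip force at its end, in the units of the state.
- bot.get_state(): the state, without advancing time (a new reading comes with each control period).
- snapshot(name): name is "scene" or "top" or "wrist"; returns a dict with "img" (420x560x3 uint8, red, green, blue), "depth" (420x560 float32, m along the optical axis (not along the pixel's ray), 0 where there is no reading), "mtx" (3x3 intrinsics, pixels), "pose" (4x4, takes a point from camera to world coordinates). Camera axes: x right, y down, z forward; pixel columns grow to the right and rows downward; lengths in m; the calibration is good to about 2 mm. A picture is of the moment at which its call begins.
- bot.job_done(): hands the job in; it is judged then, once.
Trained networks look in a picture, given as the dict that the camera call returned (one of the last four; its "shot" number tells which), for a name from the list of things; names that differ only in an ending like _2 or _b are one class to them, and where a whole thing is asked for, a point or a joint stands for the part that bears it (a point fixed in the world has none). Each returns a list of dicts, best first, with "confidence" (0 to 1); they miss things now and then, are a little off and sometimes report something else, mostly with a low value. They report only what shows in the picture. A call takes as long as a camera call.
- regions_of(query, picture): "mask" (420x560 bool, what is visible of it) and "box" ([left, top, width, height] in pixels, round what is visible of it).
- pinpoint(query, picture): "point" ([column, row] in pixels: a listed point, or the origin of a listed thing).
The state is a dict: "clock": time; "qpos": joint angles; "qd": joint speeds; "joint_torque": joint torques, N m; "eef_pos": TCP position; "eef_rot": TCP orientation; "force": force on the tool from outside, world axes, zero at the start; "torque": the same for the moment, N m; "gripper_width": finger opening in m; "finger_force": force on a finger pad.
Only numpy, scipy, OpenCV 4.12 (cv2) and the standard library are available. Lean on these libraries where they do the work, as an engineer would, in place of code of your own. Each camera call takes 0.05 s, during which the arm holds its last target. There are 200 camera calls.

## Working session

There is one attempt and no reset: what is moved stays moved. The work goes in short steps, Python scripts to look and compute and a shell command to move; the robot and the scene stay as the last step left them, time stands still between calls to the robot, and variables do not carry over. Pictures are saved under pics/ and viewed, at most 14 in all, crops included, and the job is handed in when it is done.

```bash
ls; mkdir -p pics
python3 - <<'E'
from bench import bot, snapshot, regions_of, pinpoint
import cv2, numpy as np
s=bot.get_state(); print(s)
ims=[]
for n in ["scene","top"]:
    p=snapshot(n); cv2.imwrite(f"pics/{n}0.png",p["img"][:,:,::-1]); print(n,p["pose"].round(3).tolist(),p["mtx"].round(1).tolist())
    for q in ["dispenser","bay_left","bay_middle","bay_right","keeper_bar","bowl","full_a","spent_a","salt","timer"]:
        for d in pinpoint(q,p)[:4]:
            u,v=d["point"]; z=p["depth"][int(v),int(u)] if 0<=v<420 and 0<=u<560 else 0
            c=np.linalg.inv(p["mtx"])@[u,v,1]*z
            w=p["pose"]@np.r_[c,1]
            print(q,round(d["confidence"],2),np.round([u,v]),w[:3].round(3))
E
```

```text
pics
{'clock': 0.0, 'qpos': array([ 1.19612013,  0.32183404, -0.07011464,  1.45166302,  0.02261215,
        1.37079024, -0.05691332]), 'qd': array([ 0.00115002,  0.00053302, -0.00118474,  0.00053105,  0.00132232,
        0.0013628 ,  0.00093606]), 'joint_torque': array([ 3.96522573e-04, -4.93577921e+01, -3.82004231e-01, -3.14327931e+01,
        1.29846402e-02,  1.14172007e-02, -4.66253383e-06]), 'eef_pos': array([ 0.24612186, -0.60094833,  0.19152265]), 'eef_rot': array([-9.24581162e-04,  9.81160990e-01,  1.93189551e-01, -2.32904814e-04]), 'force': array([ 0.20098762, -0.04061302, -0.082996  ]), 'torque': array([ 0.00356009, -0.08016002, -0.02517901]), 'finger_force': 0.0, 'gripper_width': 0.08575608205417717}
scene [[-0.664, -0.314, 0.678, -0.364], [-0.748, 0.267, -0.608, 0.844], [0.01, -0.911, -0.413, 0.66], [0.0, 0.0, 0.0, 1.0]] [[485.9, 0.0, 279.7], [0.0, 485.9, 212.7], [0.0, 0.0, 1.0]]
dispenser 0.84 [312. 249.] [ 0.467 -0.026  0.007]
dispenser 0.27 [361. 203.] [ 0.547 -0.331  0.035]
bay_left 0.68 [282. 247.] [0.457 0.098 0.061]
bay_left 0.38 [315. 247.] [ 0.466 -0.034  0.01 ]
b
[... 961 characters left out ...]
ispenser 0.96 [300. 226.] [ 0.47  -0.036  0.011]
dispenser 0.52 [433. 232.] [ 0.45  -0.387  0.056]
dispenser 0.42 [257. 227.] [0.467 0.081 0.064]
bay_left 0.72 [256. 226.] [0.469 0.083 0.066]
bay_middle 0.6 [304. 223.] [ 0.478 -0.048  0.006]
bay_right 0.86 [351. 220.] [ 0.484 -0.167  0.065]
keeper_bar 0.92 [304. 242.] [ 0.428 -0.042  0.101]
bowl 0.73 [147. 190.] [0.577 0.393 0.001]
bowl 0.25 [254. 161.] [0.647 0.088 0.038]
full_a 0.96 [417. 190.] [ 0.561 -0.349  0.053]
full_a 0.94 [433. 235.] [ 0.441 -0.385  0.06 ]
full_a 0.89 [179. 253.] [0.4   0.287 0.058]
spent_a 0.87 [255. 228.] [0.464 0.086 0.063]
spent_a 0.56 [348. 221.] [ 0.48  -0.161  0.064]
timer 0.72 [255. 160.] [0.651 0.087 0.036]
```

View pics/top0.png

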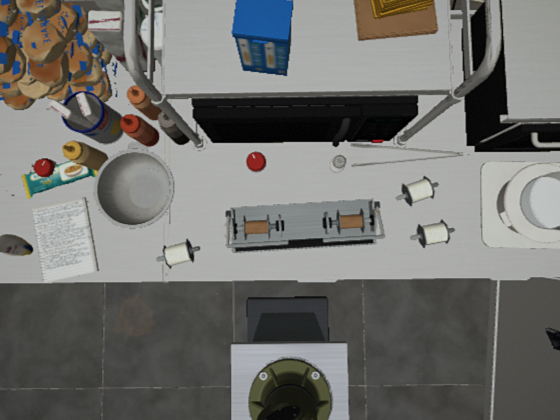

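View pics/scene0.png

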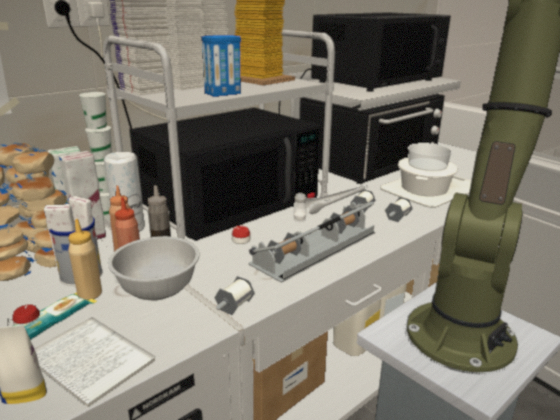

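Top view: spent spindles sit in the left bay (255,228) and right bay (350,221), and the middle bay is empty. The rolls are at (179,253), (418,190) and (433,234), the bowl at (134,187), the timer at (256,161) and the salt at (338,162). The scene view agrees. Next I write the helpers and take a closer look with the wrist camera.

```bash
cat > h.py <<'E'
from bench import bot, snapshot, regions_of, pinpoint
import cv2, numpy as np
from scipy.spatial.transform import Rotation as R
np.set_printoptions(suppress=True, precision=4)
def rot(yaw, tilt=0):   # tool z down, tool x at yaw; tilt>0 : tool +x end raised (turn about tool y)
    Rz=R.from_matrix(np.array([[np.cos(yaw),np.sin(yaw),0],[np.sin(yaw),-np.cos(yaw),0],[0,0,-1.]]))
    return Rz*R.from_rotvec([0,tilt,0])
def cur():
    s=bot.get_state(); q=s["eef_rot"]; return s["eef_pos"],R.from_quat([q[1],q[2],q[3],q[0]]),s
def go(p,r,frm=None):   # row from measured (or given) pose to tcp p, rot r
    p0,r0=frm if frm else cur()[:2]
    d=r0.inv().apply(np.array(p)-p0)/.06; a=(r0.inv()*r).as_rotvec(degrees=True)/10
    print("row",[round(float(x),2) for x in np.r_[d,a]],"rows>=",round(max(np.linalg.norm(d)*.96,np.linalg.norm(a)/1.07),1))
    return p,r
def tcp(g,r): return np.array(g)+r.apply([0,0,.019])   # tcp for grasp point g
def cloud(p):
    v,u=np.mgrid[:420,:560]; z=p["depth"]
    c=np.stack([(u-p["mtx"][0,2])/p["mtx"][0,0]*z,(v-p["mtx"][1,2])/p["mtx"][1,1]*z,z],-1)
    w=c@p["pose"][:3,:3].T+p["pose"][:3,3]; w[z==0]=np.nan; return w
def proj(p,X):
    c=(np.atleast_2d(X)-p["pose"][:3,3])@p["pose"][:3,:3]; return (c/c[:,2:])@p["mtx"].T
E
python3 - <<'E'
from h import *
p=snapshot("top"); W=cloud(p)
b=W[(abs(W[...,2]-.1)<.008)&(abs(W[...,1]+.04)<.2)&(abs(W[...,0]-.43)<.05)]
print(len(b),b.min(0),b.max(0),np.polyfit(b[:,1],b[:,0],1))
for q,n in [("full_a",3),("bowl",1),("salt",1),("timer",1)]:
    for d in regions_of(q,p)[:n]:
        m=d["mask"]; w=W[m]; w=w[w[:,2]>.03]; 
        if len(w)<5: print(q,d["box"]);continue
        c,s,a=cv2.minAreaRect((w[:,:2]*1000).astype(np.float32)); print(q,round(d["confidence"],2),np.round(c),np.round(s),round(a,1),w[:,2].max())
print(W[60:150:10,300])
go([.45,-.04,.38],rot(np.pi/2)); go([.50,-.32,.35],rot(np.pi/2))
E
```

```text
655 [ 0.416  -0.24    0.0923] [0.4554 0.1576 0.1048] [-0.0491  0.4281]
full_a 0.84 [ 560. -355.] [ 61. 119.] 22.5 0.06127521068260555
full_a 0.82 [ 446. -390.] [ 58. 115.] 11.2 0.06260072628215818
full_a 0.64 [398. 298.] [ 59. 120.] 13.9 0.0639815215077344
bowl 0.63 [572. 399.] [207. 208.] 19.4 0.10041381233192181
salt 0.74 [ 637. -136.] [39. 37.] 85.3 0.09298715604493335
timer 0.53 [650.  86.] [48. 48.] 26.1 0.041563486028132646
[[ 0.7776 -0.0258  0.3982]
 [ 0.7582 -0.0255  0.3975]
 [ 0.7377 -0.0252  0.3998]
 [ 0.7196 -0.025   0.396 ]
 [ 0.7406 -0.0298  0.273 ]
 [ 0.7177 -0.0295  0.2742]
 [ 0.7034 -0.0303  0.2456]
 [ 0.703  -0.0335  0.1569]
 [ 0.7044 -0.0377  0.0417]]
row [6.69, -7.37, -3.12, -0.0, 0.0, -6.77] rows>= 10.0
row [5.69, -2.74, -2.62, -0.0, 0.0, -6.77] rows>= 6.6
```

```bash
python3 -m crank '[[5.7,-2.7,-2.6,0,0,-6.8],[5.7,-2.7,-2.6,0,0,-6.8],[5.7,-2.7,-2.6,0,0,-6.8],[5.7,-2.7,-2.6,0,0,-6.8],[5.7,-2.7,-2.6,0,0,-6.8],[5.7,-2.7,-2.6,0,0,-6.8],[5.7,-2.7,-2.6,0,0,-6.8],[5.7,-2.7,-2.6,0,0,-6.8]]' 85
python3 - <<'E'
from h import *
p=snapshot("wrist"); cv2.imwrite("pics/w1.png",p["img"][:,:,::-1]); print(p["pose"].round(3),p["mtx"][0,0])
print(cur()[0])
W=cloud(p)
for d in regions_of("full_a",p)[:4]:
    w=W[d["mask"]]; h=w[w[:,2]>.015]; c,s,a=cv2.minAreaRect((h[:,:2]*1000).astype(np.float32)); print(d["confidence"],d["box"],np.round(c),np.round(s),a,h[:,2].max())
for d in pinpoint("full_a",p)[:4]: print(d, W[int(d["point"][1]),int(d["point"][0])])
go([.44,-.04,.40],rot(np.pi/2))
E
```

```text
clock: 2.35
eef_pos: [0.5042, -0.3187, 0.3501]
eef_rot: [0.001, 0.703, 0.711, 0.001]
force: [-0.2, -0.0, -0.5]
gripper_width: 0.0846
finger_force: 0.0
[[ 1.     0.01   0.006  0.503]
 [ 0.011 -0.963 -0.269 -0.251]
 [ 0.003  0.269 -0.963  0.53 ]
 [ 0.     0.     0.     1.   ]] 312.5839060466509
[ 0.5022 -0.3211  0.349 ]
0.82 [287.0, 159.7, 50.5, 70.0] [ 561. -356.] [ 66. 121.] 17.81574821472168 0.05962145791974688
0.7 [218.1, 182.2, 47.0, 69.1] [ 444. -394.] [ 65. 123.] 11.452113151550293 0.05898115987760394
{'point': [242.4, 218.3], 'confidence': 0.74} [ 0.4494 -0.3898  0.0529]
{'point': [310.1, 197.4], 'confidence': 0.64} [ 0.5561 -0.3544  0.0537]
{'point': [260.7, 71.6], 'confidence': 0.34} [ 0.4795 -0.1765  0.0649]
row [4.72, -1.0, -0.87, -0.01, 0.0, 0.01] rows>= 4.7
```

View pics/w1.png

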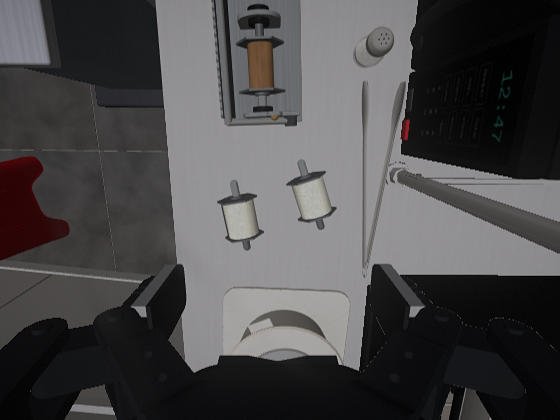

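Wrist view: the rolls are at (242,218) and (310,197), with the right bay's spent spindle at (261,65). I can't tell pin from stub at this size, so I'll crop the rolls and look at the dispenser.

```bash
python3 -m crank '[[4.7,-1,-0.2,0,0,0],[4.7,-1,-0.2,0,0,0],[4.7,-1,-0.2,0,0,0],[4.7,-1,-0.2,0,0,0],[4.7,-1,-0.2,0,0,0],[4.7,-1,-0.2,0,0,0],[4.7,-1,-0.2,0,0,0],[4.7,-1,-0.2,0,0,0]]' 40
python3 - <<'E'
from h import *
p=snapshot("wrist"); im=p["img"][:,:,::-1]
o=cv2.imread("pics/w1.png")[140:265,200:360]
cv2.imwrite("pics/w2.png",np.vstack([cv2.resize(o,(384,300),interpolation=2),cv2.resize(im,(400,300),interpolation=cv2.INTER_AREA)[:,:384]]) )
cv2.imwrite("pics/w2f.png",im)
print(cur()[0]); W=cloud(p); np.save("W2.npy",W)
b=W[(abs(W[...,2]-.1)<.006)&(abs(W[...,1]+.04)<.3)&(abs(W[...,0]-.43)<.03)]
f=np.polyfit(b[:,1],b[:,0],1);print(len(b),b.min(0),b.max(0),f,np.median(b[:,2]), np.median(b[:,0]-np.polyval(f,b[:,1])))
for q in ["bay_left","bay_middle","bay_right","spent_a","dispenser","keeper_bar"]:
  for d in pinpoint(q,p)[:2]: print(q,d,W[int(d["point"][1]),int(d["point"][0])])
E
```

```text
clock: 3.5
eef_pos: [0.44, -0.0423, 0.3601]
eef_rot: [-0.001, 0.707, 0.707, -0.0]
force: [-0.1, -0.1, 0.2]
gripper_width: 0.0398
finger_force: 0.0
[ 0.44   -0.042   0.3601]
2098 [ 0.4147 -0.2479  0.094 ] [0.4455 0.1565 0.1023] [-0.0486  0.4265] 0.0982856003080628 2.204445455625259e-05
bay_left {'point': [295.3, 88.1], 'confidence': 0.86} [0.4644 0.0798 0.0658]
bay_left {'point': [299.9, 247.3], 'confidence': 0.64} [ 0.4748 -0.1615  0.0637]
bay_middle {'point': [301.2, 174.0], 'confidence': 0.96} [ 0.4798 -0.0505  0.0067]
bay_middle {'point': [299.2, 248.5], 'confidence': 0.56} [ 0.4747 -0.1626  0.0654]
bay_right {'point': [302.0, 248.1], 'confidence': 0.92} [ 0.4795 -0.1622  0.0664]
spent_a {'point': [297.7, 85.6], 'confidence': 0.92} [0.4673 0.0839 0.0641]
spent_a {'point': [301.6, 248.7], 'confidence': 0.6} [ 0.478  -0.1626  0.0655]
dispenser {'point': [296.6, 169.8], 'confidence': 0.68} [ 0.4711 -0.042   0.0067]
keeper_bar {'point': [273.3, 181.6], 'confidence': 0.97} [ 0.4333 -0.0477  0.0973]
```

View pics/w2.png

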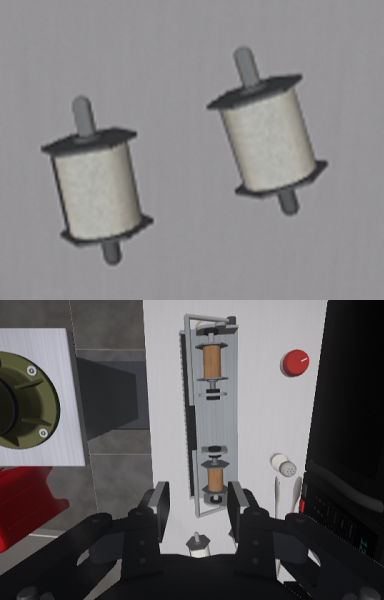

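Run:
```python
from h import *
for W,n in [(np.load("W2.npy"),"wrist"),(cloud(snapshot("top")),"top")]:
    th=.0487; c=np.array([.4735,-.043]); M=np.array([[np.cos(th),np.sin(th)],[-np.sin(th),np.cos(th)]])
    L=np.concatenate([(W[...,:2]-c)@M.T,W[...,2:]],-1).reshape(-1,3)
    k=L[(abs(L[:,0])<.031)&(L[:,2]>.062)&(L[:,2]<.085)&(abs(L[:,1])<.23)]
    h,e=np.histogram(k[:,1]*1000,bins=np.arange(-210,211,3)); print(n,[(int(a),int(b)) for a,b in zip(e,h) if b>2])
    for lo,hi in [(-.205,-.18),(-.075,-.05),(.05,.075),(.18,.205)]:
        q=k[(k[:,1]>lo)&(k[:,1]<hi)&(k[:,2]>.066)]; print(len(q),q[:,0].min(),q[:,0].max(),np.median(q,0))
    l=L[(abs(L[:,2]-.032)<.006)&(abs(L[:,0]+.063)<.02)&(abs(L[:,1])<.22)]; print("lip",len(l),np.median(l,0),l[:,1].min(),l[:,1].max())
    bb=L[(abs(L[:,2]-.008)<.004)&(L[:,0]>.03)&(L[:,0]<.075)&(abs(L[:,1])<.25)]; print("base",np.percentile(bb[:,:2],[0.5,99.5],axis=0))
    b=L[(abs(L[:,2]-.1)<.007)&(abs(L[:,0]+.045)<.02)&(abs(L[:,1])<.22)]; print("bar",np.percentile(b,[0.2,50,99.8],axis=0))
```

```text
wrist [(-204, 18), (-201, 33), (-198, 49), (-195, 3), (-192, 43), (-189, 113), (-186, 16), (-183, 19), (-180, 15), (-162, 8), (-159, 109), (-156, 40), (-153, 22), (-150, 18), (-147, 17), (-144, 19), (-141, 17), (-138, 22), (-135, 16), (-132, 19), (-129, 21), (-126, 20), (-123, 18), (-120, 23), (-117, 21), (-114, 22), (-111, 18), (-108, 20), (-105, 22), (-102, 11), (-99, 5), (-96, 116), (-93, 8), (-75, 19), (-72, 19), (-69, 11), (-66, 49), (-63, 64), (-60, 23), (-57, 24), (-54, 11), (51, 19), (54, 26), (57, 28), (60, 60), (63, 59), (66, 25), (69, 24), (72, 12), (90, 38), (93, 60), (96, 30), (99, 30), (102, 25), (105, 26), (108, 32), (111, 31), (114, 30), (117, 28), (120, 32), (123, 35), (126, 27), (129, 27), (132, 38), (135, 31), (138, 29), (141, 32), (144, 30), (147, 31), (150, 33), (153, 109), (156, 58), (177, 28), (180, 32), (183, 120), (186, 84), (189, 64), (192, 20), (195, 93), (198, 79), (201, 23)]
222 -0.02447574588193784 0.02357547348865741 [ 0.0011 -0.191   0.0731]
91 -0.018661831645257306 0.015860624549920443 [ 0.     -0.0629  0.0693]
103 -0.018289114583183216 0.015303481474
[... 219 characters left out ...]
r [[-0.0511 -0.2013  0.0931]
 [-0.0448  0.0301  0.0982]
 [-0.035   0.2016  0.1018]]
top [(54, 12), (57, 9), (60, 13), (63, 19), (66, 13), (69, 6), (72, 7), (93, 21), (96, 7), (99, 11), (102, 8), (105, 9), (108, 7), (111, 8), (114, 8), (117, 12), (120, 11), (123, 10), (126, 12), (129, 10), (132, 7), (135, 8), (138, 9), (141, 13), (144, 11), (147, 10), (150, 7), (153, 10), (156, 23), (159, 8), (180, 8), (183, 8), (186, 24), (189, 27), (192, 6), (198, 22), (201, 18), (204, 7)]Traceback (most recent call last):
  File "<stdin>", line 8, in <module>
    return umr_minimum(a, axis, None, out, keepdims, initial, where)
ValueError: zero-size array to reduction operation minimum which has no identity
```

View pics/w2f.png

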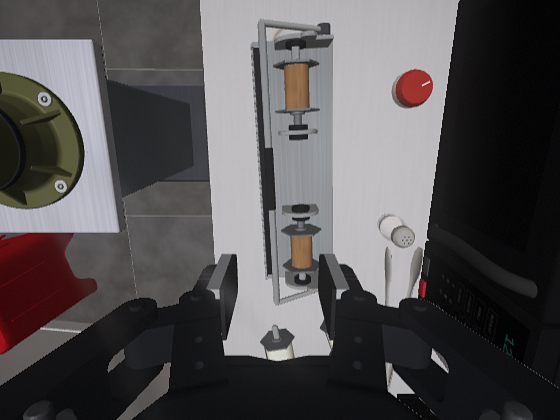

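The view shows the left spent spindle at (297,87), the right one at (302,250) and the bar along column ~268. I'll sample the colours of both ends of each spindle to tell pin from stub.

```bash
cat >> h.py <<'E'
TH=.0487; C0=np.array([.4735,-.043,0])
def D(x,y,z):  # dispenser -> world
    return C0+[x*np.cos(TH)-y*np.sin(TH), x*np.sin(TH)+y*np.cos(TH), z]
YAW=np.pi/2+TH
E
python3 - <<'E'
from h import *
p=snapshot("wrist"); im=p["img"]
def strip(c,ax,z,s):
    out=[]
    for t in s:
        u=proj(p,[*(c+t*ax),0]+np.array([0,0,z]))[0][:2]; out.append(im[int(round(u[1])),int(round(u[0]))].mean().round().astype(int))
    return out
for nm,y in [("L",.126),("R",-.126)]:
    c=D(0,y,0)[:2]; ax=np.array([-np.sin(TH),np.cos(TH)])
    print(nm,"+",strip(c,ax,.054,np.arange(.034,.056,.002)),"-",strip(c,-ax,.054,np.arange(.034,.056,.002)))
a=cv2.resize(im[30:150,250:350],(400,480),interpolation=2); b=cv2.resize(im[195:315,250:350],(400,480),interpolation=2)
cv2.imwrite("pics/c1.png",np.hstack([a,b])[:,:,::-1])
g=D(-.045,0,.095); r=rot(YAW); go(tcp(g+[0,0,.06],r),r); print(tcp(g,r))
E
```

```text
L + [np.int64(103), np.int64(132), np.int64(145), np.int64(148), np.int64(149), np.int64(149), np.int64(149), np.int64(149), np.int64(149), np.int64(151), np.int64(67)] - [np.int64(115), np.int64(124), np.int64(108), np.int64(124), np.int64(122), np.int64(122), np.int64(120), np.int64(114), np.int64(116), np.int64(97), np.int64(41)]
R + [np.int64(105), np.int64(96), np.int64(104), np.int64(115), np.int64(115), np.int64(115), np.int64(115), np.int64(80), np.int64(40), np.int64(37), np.int64(32)] - [np.int64(88), np.int64(61), np.int64(60), np.int64(83), np.int64(116), np.int64(134), np.int64(151), np.int64(149), np.int64(150), np.int64(150), np.int64(152)]
row [-0.08, -0.19, 3.74, -0.0, -0.0, -0.25] rows>= 3.6
[ 0.4286 -0.0452  0.076 ]
```

View pics/c1.png

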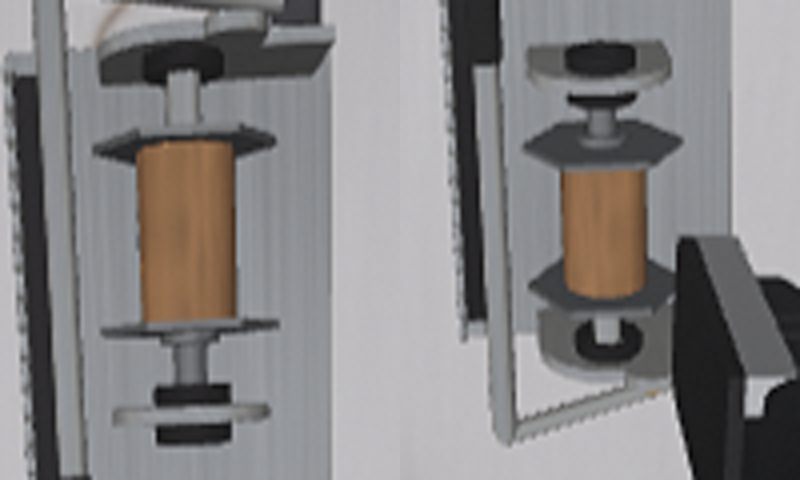

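Each spindle has two different ends, one light and straight and one darker with a collar. I'll settle which is the pin on the free rolls, by length. First the keeper.

```bash
python3 -m crank '[[-0.08,-0.19,3.7,0,0,0.28],[-0.08,-0.19,3.7,0,0,0.28],[-0.08,-0.19,3.7,0,0,0.28],[-0.08,-0.19,3.7,0,0,0.28],[-0.08,-0.19,4.7,0,0,0.28],[-0.08,-0.19,4.7,0,0,0.28],[-0.08,-0.19,4.7,0,0,0.28],[-0.08,-0.19,4.7,0,0,0.28]]' 34
python3 - <<'E'
from h import *
r=rot(YAW);go(tcp(D(-.045,0,.095),r),r)
E
```

```text
clock: 4.95
eef_pos: [0.4309, -0.0455, 0.081]
eef_rot: [0.002, 0.723, 0.691, 0.001]
force: [-0.2, 0.1, 0.1]
gripper_width: 0.0341
finger_force: 0.0
row [0.0, -0.04, 0.08, 0.02, 0.01, -0.53] rows>= 0.5
```

```bash
python3 -m crank '[[0,-0.04,0.06,0,0,-0.53],[0,-0.04,0.06,0,0,-0.53],[0,-0.04,0.06,0,0,-0.53],[0,-0.04,0.06,0,0,-0.53],[0,-0.04,0.06,0,0,-0.53],[0,-0.04,0.06,0,0,-0.53],[0,-0.04,0.06,0,0,-0.53],[0,-0.04,0.06,0,0,-0.53]]' 0
python3 -m crank '[[0,0.08,-0.14,0,0,0],[0,0.18,-0.27,0,0,0],[0,0.28,-0.38,0,0,0],[0,0.4,-0.49,0,0,0],[0,0.53,-0.59,0,0,0],[0,0.67,-0.67,0,0,0],[0,0.82,-0.74,0,0,0],[0,0.97,-0.79,0,0,0]]'
python3 -m crank '[[0,0.32,-0.06,0,0,0],[0,0.56,-0.06,0,0,0],[0,0.79,-0.03,0,0,0],[0,1.02,0.04,0,0,0],[0,1.24,0.14,0,0,0],[0,1.44,0.28,0,0,0],[0,1.62,0.44,0,0,0],[0,1.76,0.6,0,0,0]]'
```

```text
clock: 5.95
eef_pos: [0.4263, -0.045, 0.075]
eef_rot: [-0.0, 0.69, 0.724, -0.0]
force: [0.4, -0.1, 0.4]
gripper_width: -0.0
finger_force: 0.0
clock: 6.95
eef_pos: [0.4851, -0.0421, 0.1226]
eef_rot: [0.0, 0.69, 0.724, 0.0]
force: [0.4, -0.1, 0.4]
gripper_width: 0.0
finger_force: 0.0
clock: 7.95
eef_pos: [0.5903, -0.037, 0.0854]
eef_rot: [-0.0, 0.69, 0.724, -0.0]
force: [-0.9, -0.8, -0.2]
gripper_width: 0.0001
finger_force: 0.0
```

Run:
```python
from h import *
p=snapshot("wrist"); cv2.imwrite("pics/w3.png",p["img"][:,:,::-1]); q=snapshot("scene"); cv2.imwrite("pics/s3.png",np.hstack([p["img"],q["img"]])[:,:,::-1][:,:]) 
im=np.hstack([cv2.resize(p["img"],(380,285)),cv2.resize(q["img"][130:330,200:420],(380,345))[:285]]); cv2.imwrite("pics/s3.png",im[:,:,::-1]); print(cur()[2]["gripper_width"])
```

```text
-7.332263434198389e-05
```

View pics/s3.png

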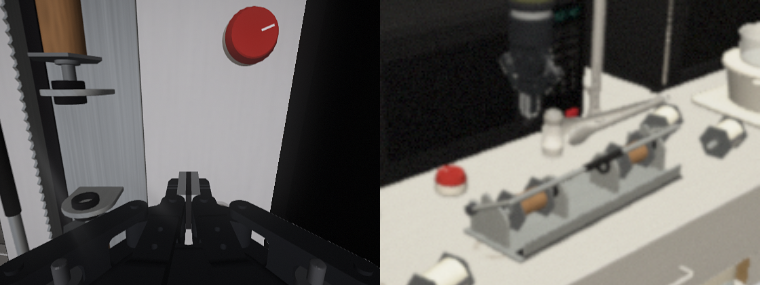

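The bar is still shut in the scene crop, so the pinch missed it. I'll check where the TCP really projects in the wrist image.

Run:
```python
from h import *
p=snapshot("wrist"); t,r,s=cur(); print(t)
for d in [0,-.019,-.04,-.06]: print(d,proj(p,t+r.apply([0,0,d]))[0][:2])
print(proj(p,t+r.apply([.011,0,0]))[0][:2],proj(p,t+r.apply([-.011,0,0]))[0][:2])
W=cloud(p); print(W[255:330:8,276]); print(r.inv().apply(p["pose"][:3,3]-t))
W=cloud(snapshot("top")); b=W[(W[...,2]>.085)&(W[...,2]<.12)&(abs(W[...,1]+.04)<.2)&(abs(W[...,0]-.44)<.07)]
print(len(b),b.min(0),b.max(0),np.polyfit(b[:,1],b[:,0],1),np.median(b[:,2]))
```

```text
[ 0.5895 -0.0369  0.0854]
0 [277.2421 242.6157]
-0.019 [277.189  254.7604]
-0.04 [277.1155 271.5722]
-0.06 [277.0247 292.3249]
[277.2281 225.449 ] [277.2557 259.2597]
[[ 0.5886 -0.0268  0.1287]
 [ 0.5886 -0.0267  0.138 ]
 [ 0.5887 -0.0263  0.1469]
 [ 0.5887 -0.0269  0.1528]
 [ 0.5888 -0.0274  0.1584]
 [ 0.5889 -0.0295  0.1605]
 [ 0.5891 -0.0335  0.1595]
 [ 0.5893 -0.0371  0.1592]
 [ 0.5895 -0.0412  0.1584]
 [ 0.5896 -0.0441  0.1594]]
[ 0.0676  0.0003 -0.1796]
438 [ 0.416  -0.24    0.0852] [0.471  0.1589 0.1049] [-0.0463  0.4292] 0.0988605216838242
```

View pics/w3.png

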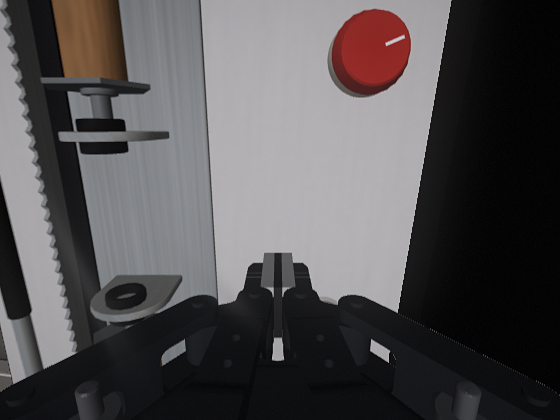

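Run:
```python
from h import *
p=snapshot("wrist"); W=cloud(p); t,r,s=cur()
L=lambda w: r.inv().apply(w-t)
print("closed", np.c_[np.arange(246,262,2),L(W[246:262:2,271])*1000])
V=W.reshape(-1,3); V=V[~np.isnan(V[:,0])]; l=L(V); k=l[(abs(l[:,1])<.03)&(l[:,2]>-.08)&(l[:,2]<.03)&(abs(l[:,0])<.03)]
print("closed fingers in tool frame, min/max",len(k),k.min(0)*1000,k.max(0)*1000)
W=np.load("W2.npy"); t=np.array([.44,-.042,.3601]); r=rot(np.pi/2); V=W.reshape(-1,3); V=V[~np.isnan(V[:,0])]; l=r.inv().apply(V-t)
k=l[(abs(l[:,1])<.07)&(l[:,2]>-.08)&(l[:,2]<.05)&(abs(l[:,0])<.05)]; print("40",len(k),k.min(0)*1000,k.max(0)*1000)
# bench height seen now
V=W; print(np.nanmedian(cloud(p)[100:200,220:320,2]))
# fingers as the scene and top cameras see them
t,r,s=cur()
for n in ("scene","top"):
    q=snapshot(n); w=cloud(q).reshape(-1,3); w=w[~np.isnan(w[:,0])]; l=r.inv().apply(w-t); k=l[(abs(l[:,1])<.02)&(abs(l[:,0])<.02)&(l[:,2]>-.1)&(l[:,2]<.04)]
    print(n,len(k),np.sort(k[:,2])[-5:]*1000 if len(k) else "", np.percentile(k[:,:2],[5,95],axis=0)*1000 if len(k) else "")
```

```text
closed [[246.     -36.1018  -6.116   87.2511]
 [248.     -38.3582  -6.1458  88.0214]
 [250.     -40.162   -6.1483  87.623 ]
 [252.     -42.2547  -6.1672  87.9249]
 [254.      10.4824  -3.0993 -43.042 ]
 [256.      10.4608  -3.0504 -45.3774]
 [258.      10.5341  -2.9978 -47.8603]
 [260.      10.5847  -2.948  -50.2159]]
closed fingers in tool frame, min/max 2508 [-12.2969 -21.5876 -79.9828] [ 12.8692  20.4345 -40.1121]
40 3744 [-12.8984 -33.5324 -79.971 ] [ 11.596   37.0575 -38.8531]
-0.0012353663670967019
scene 183 [-42.646  -41.669  -41.6129 -41.3563 -40.9355] [[ -6.9414 -13.8796]
 [ 14.4886  12.3531]]
top 0
```

Both the scene and wrist depth show that the real fingertips end ~41.5 mm short of the reported TCP, along the tool axis. That is why the pinch closed above the bar, which was never touched. I'll build this offset into the helper and retry.

```bash
sed -i 's/def tcp(g,r).*/def tcp(g,r): return np.array(g)+r.apply([0,0,.0605])   # measured: real tips 41.5 mm short of reported TCP/' h.py
python3 - <<'E'
from h import *
r=rot(YAW);a=D(-.045,0,.095);go(tcp(a+[0,0,.055],r),r);go(tcp(a,r),r)
E
```

```text
row [-0.0, -2.69, -0.05, 0.0, 0.0, -0.0] rows>= 2.6
row [-0.0, -2.69, 0.87, 0.0, 0.0, -0.0] rows>= 2.7
```

```bash
python3 -m crank '[[0,-1,-0.1,0,0,0],[0,-2,-0.1,0,0,0],[0,-2.69,-0.1,0,0,0],[0,-2.69,-0.1,0,0,0],[0,-2.69,0.4,0,0,0],[0,-2.69,0.87,0,0,0],[0,-2.69,0.87,0,0,0],[0,-2.69,0.87,0,0,0]]' 36
python3 -m crank '[[0,0,0,0,0,0],[0,0,0,0,0,0],[0,0,0,0,0,0],[0,0,0,0,0,0],[0,0,0,0,0,0],[0,0,0,0,0,0],[0,0,0,0,0,0],[0,0,0,0,0,0]]' 0
```

```text
clock: 9.3
eef_pos: [0.4301, -0.0447, 0.0353]
eef_rot: [0.001, 0.69, 0.724, 0.001]
force: [0.5, 0.9, 0.4]
gripper_width: 0.0359
finger_force: 0.0
clock: 10.3
eef_pos: [0.4285, -0.0451, 0.0353]
eef_rot: [0.0, 0.69, 0.724, -0.001]
force: [-4.0, 1.3, 6.1]
gripper_width: 0.0081
finger_force: 58.5
```

```bash
python3 -m crank '[[0,0.08,-0.14,0,0,0],[0,0.18,-0.27,0,0,0],[0,0.28,-0.38,0,0,0],[0,0.4,-0.49,0,0,0],[0,0.53,-0.59,0,0,0],[0,0.67,-0.67,0,0,0],[0,0.82,-0.74,0,0,0],[0,0.97,-0.79,0,0,0]]'
```

```text
clock: 11.3
eef_pos: [0.487, -0.0423, 0.0845]
eef_rot: [-0.0, 0.69, 0.724, -0.001]
force: [-8.1, 0.6, 16.7]
gripper_width: 0.0078
finger_force: 59.9
```

```bash
python3 -m crank '[[0,0.32,-0.09,0,0,0],[0,0.56,-0.09,0,0,0],[0,0.79,-0.06,0,0,0],[0,1.02,0.01,0,0,0],[0,1.24,0.11,0,0,0],[0,1.44,0.25,0,0,0],[0,1.62,0.41,0,0,0],[0,1.74,0.56,0,0,0]]'
```

```text
clock: 12.3
eef_pos: [0.5919, -0.037, 0.0473]
eef_rot: [-0.0, 0.69, 0.724, 0.0]
force: [-2.0, -0.6, 4.9]
gripper_width: 0.0079
finger_force: 62.7
```

```bash
python3 -m crank '[[0,0,0,0,0,0],[0,0,0,0,0,0],[0,0,0,0,0,0],[0,0,-0.5,0,0,0],[0,0,-1.5,0,0,0],[0,0,-2,0,0,0],[0,0,-2,0,0,0],[0,0,-2,0,0,0]]' 36
python3 - <<'E'
from h import *
go([.50,-.42,.14],rot(np.pi/2)); 
W=cloud(snapshot("top")); b=W[(W[...,2]>.085)&(W[...,2]<.16)&(abs(W[...,1]+.04)<.2)&(abs(W[...,0]-.52)<.12)]
print(len(b),b.min(0),b.max(0),np.median(b,0))
E
```

```text
clock: 13.3
eef_pos: [0.5904, -0.0372, 0.1673]
eef_rot: [-0.0, 0.69, 0.724, -0.0]
force: [-1.0, 1.5, -0.6]
gripper_width: 0.0359
finger_force: 0.0
row [-6.3, -1.81, 0.46, -0.01, 0.0, 0.28] rows>= 6.3
406 [ 0.5562 -0.2388  0.0856] [0.6104 0.1599 0.1123] [0.5919 0.0278 0.1044]
```

Keeper is lying back (bar at x≈0.59, z≈0.10). Now a close look at the two right-hand rolls.

```bash
python3 -m crank '[[-1,-1,-0.1,0,0,0.28],[-2,-1.81,-0.1,0,0,0.28],[-3,-1.81,-0.1,0,0,0.28],[-4,-1.81,-0.1,0,0,0.28],[-5,-1.81,0,0,0,0.28],[-6,-1.81,0,0,0,0.28],[-6.3,-1.81,0.4,0,0,0.28],[-6.3,-1.81,0.4,0,0,0.28]]' 85
cat >> h.py <<'E'
def roll(p,d,zc=.029):
    """axis centre/yaw of a roll lying on the bench from mask + cloud, and end lengths beyond the disc centre"""
    W=cloud(p); w=W[d["mask"]]; w=w[~np.isnan(w[:,0])]; k=w[w[:,2]>zc+.006]
    c=np.median(k[:,:2],0)
    body=k[np.linalg.norm(k[:,:2]-c,axis=1)<.05]
    for _ in range(4):
        # axis from all points above axis height, PCA on far pts
        q=w[(w[:,2]>zc-.008)&(w[:,2]<zc+.045)]
        u,s,v=np.linalg.svd(q[:,:2]-q[:,:2].mean(0),full_matrices=False); ax=v[0]*np.sign(v[0][1])
    n=np.array([ax[1],-ax[0]])
    t=(q[:,:2]-c)@ax; o=(q[:,:2]-c)@n
    disc=t[(abs(o)>.02)&(q[:,2]>zc)]   # paper+disc extent
    lo,hi=np.percentile(disc,[1,99]); tl,th=np.percentile(t,[.1,99.9])
    pin=o[abs(t)>.038]; off=(np.percentile(pin,2)+np.percentile(pin,98))/2 if len(pin) else 0
    cen=c+ax*(lo+hi)/2+n*off
    print("centre",cen.round(4),"axis yaw deg",np.degrees(np.arctan2(ax[1],ax[0])).round(1),"disc len",(hi-lo).round(4),"ends",(tl-(lo+hi)/2).round(4),(th-(lo+hi)/2).round(4),"ztop",k[:,2].max().round(3),"pin width",np.ptp(pin).round(4) if len(pin) else None)
    return cen,ax
E
python3 - <<'E'
from h import *
p=snapshot("wrist"); im=p["img"]; print(cur()[0])
for d in regions_of("full_a",p)[:3]:
    print(d["confidence"],d["box"]); roll(p,d)
cv2.imwrite("pics/w4.png",im[:,:,::-1])
E
```

```text
clock: 14.35
eef_pos: [0.4968, -0.4227, 0.1388]
eef_rot: [-0.004, 0.709, 0.705, -0.001]
force: [-0.7, -0.3, 0.0]
gripper_width: 0.085
finger_force: 0.0
[ 0.4988 -0.42    0.1405]
0.87 [303.2, 61.2, 90.4, 134.3]
centre [ 0.5608 -0.3585] axis yaw deg 108.7 disc len 0.0653 ends -0.0572 0.0617 ztop 0.06 pin width 0.0129
0.66 [181.3, 104.1, 83.3, 130.8]
centre [ 0.4447 -0.3948] axis yaw deg 99.7 disc len 0.065 ends -0.0571 0.0613 ztop 0.059 pin width 0.0122
```

View pics/w4.png

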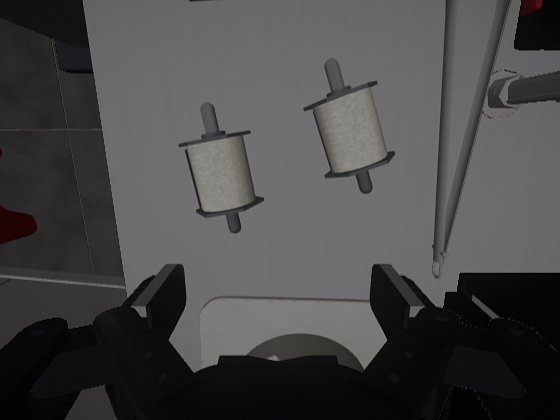

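Rolls at (225,172) and (350,130); their upper (+y) ends measure ~4 mm longer, and seem to carry the collar. I'll crop to confirm, and get the grasp poses.

Run:
```python
from h import *
im=cv2.imread("pics/w4.png"); a=cv2.resize(im[95:240,170:275],(420,580),interpolation=2); b=cv2.resize(im[55:200,295:400],(380,580),interpolation=2)
cv2.imwrite("pics/c4.png",np.hstack([a,b]))
```

```text
(no output)
```

View pics/c4.png

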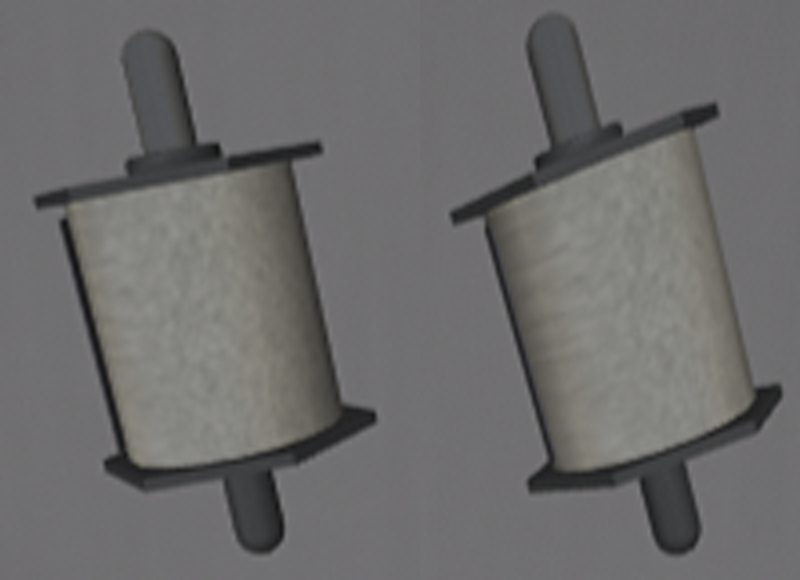

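The collared, longer end is the sprung pin. So the left spent spindle's pin points toward -y and the right one's toward +y. I'll add a planner that prints the removal and insertion rows.

```bash
cat >> h.py <<'E'
def plan(pts, start):  # pts/start: grasp-point (y,z mm, tilt rad) in dispenser frame (x=0), tool x along +y of dispenser (YAW)
    def P(p):
        r=R.from_rotvec([0,p[2],0]); return np.array([p[0],0,-p[1]])/1000+r.apply([0,0,.0605]), r
    p0,r0=P(start)
    for p in pts:
        t,r=P(p); d=r0.inv().apply(t-p0)/.06; a=(r0.inv()*r).as_rotvec(degrees=True)/10
        print([round(float(x),2) for x in (*d,*a)])
def out(s,y0,z0=48): # removal pts, pin toward s*y, bay centre y0 (mm)
    A=[0,0,.1,.2,.3,.4,.5]; L=[54,48.5,49.5,51,54,58,62]
    pts=[(y0+s*60-s*l*np.cos(a),z0+l*np.sin(a),-s*a) for a,l in zip(A,L)]
    l,a=78,.5; pts.append((y0+s*60-s*l*np.cos(a),z0+l*np.sin(a),-s*a)); return pts
E
python3 - <<'E'
from h import *
r=rot(YAW)
for n,s,y in [("R",1,-126.5),("L",-1,125)]:
    a=D(0,y/1000,.048); print(n); go(tcp(a+[0,0,.09],r),r); go(tcp(a,r),r)
    plan(out(s,y),(y,48,0))
E
```

```text
R
row [4.15, -0.34, 1.09, -0.01, -0.02, -0.28] rows>= 4.1
row [4.14, -0.34, 2.59, -0.01, -0.02, -0.28] rows>= 4.7
[0.1, 0.0, 0.0, 0.0, 0.0, 0.0]
[0.19, 0.0, 0.0, 0.0, 0.0, 0.0]
[0.08, 0.0, -0.09, 0.0, -0.57, 0.0]
[-0.03, 0.0, -0.19, 0.0, -1.15, 0.0]
[-0.16, 0.0, -0.31, 0.0, -1.72, 0.0]
[-0.28, 0.0, -0.46, 0.0, -2.29, 0.0]
[-0.39, 0.0, -0.62, 0.0, -2.86, 0.0]
[-0.62, 0.0, -0.75, 0.0, -2.86, 0.0]
L
row [8.34, -0.55, 1.11, -0.01, -0.02, -0.28] rows>= 8.1
row [8.33, -0.55, 2.61, -0.01, -0.02, -0.28] rows>= 8.4
[-0.1, 0.0, 0.0, 0.0, 0.0, 0.0]
[-0.19, 0.0, 0.0, 0.0, 0.0, 0.0]
[-0.08, 0.0, -0.09, 0.0, 0.57, 0.0]
[0.03, 0.0, -0.19, 0.0, 1.15, 0.0]
[0.16, 0.0, -0.31, 0.0, 1.72, 0.0]
[0.28, 0.0, -0.46, 0.0, 2.29, 0.0]
[0.39, 0.0, -0.62, 0.0, 2.86, 0.0]
[0.62, 0.0, -0.75, 0.0, 2.86, 0.0]
```

```bash
python3 -m crank '[[1,-0.34,0.1,0,0,-0.28],[2,-0.34,0.1,0,0,-0.28],[3,-0.34,0.1,0,0,-0.28],[4.14,-0.34,0.6,0,0,-0.28],[4.14,-0.34,1.1,0,0,-0.28],[4.14,-0.34,1.1,0,0,-0.28],[4.14,-0.34,1.1,0,0,-0.28],[4.14,-0.34,1.1,0,0,-0.28]]' 62
python3 - <<'E'
from h import *
r=rot(YAW); a=D(0,-.1265,.048); go(tcp(a,r),r)
p=snapshot("wrist"); W=cloud(p); d=regions_of("spent_a",p)
for e in d[:2]:
    w=W[e["mask"]]; w=w[~np.isnan(w[:,0])]; c,s=np.cos(TH),np.sin(TH); l=(w-C0)@np.array([[c,-s,0],[s,c,0],[0,0,1]]); print(e["confidence"],np.percentile(l,[2,50,98],axis=0)*1000)
E
```

```text
clock: 15.45
eef_pos: [0.4817, -0.1727, 0.0795]
eef_rot: [0.001, 0.69, 0.723, 0.0]
force: [-0.6, 0.5, -0.4]
gripper_width: 0.0618
finger_force: 0.0
row [0.06, -0.03, 1.53, 0.01, 0.01, -0.01] rows>= 1.5
0.8 [[ -25.7523 -175.6328   35.6318]
 [   0.2676 -125.331    62.1924]
 [  26.7612  -81.5383   76.3623]]
```

```bash
python3 -m crank '[[0.03,-0.02,0.4,0,0,0],[0.03,-0.02,0.8,0,0,0],[0.03,-0.02,1.2,0,0,0],[0.03,-0.02,1.53,0,0,0],[0.03,-0.02,1.53,0,0,0],[0.03,-0.02,1.53,0,0,0],[0.03,-0.02,1.53,0,0,0],[0.03,-0.02,1.53,0,0,0]]'
python3 -m crank '[[0,0,0,0,0,0],[0,0,0,0,0,0],[0,0,0,0,0,0],[0,0,0,0,0,0],[0,0,0,0,0,0],[0,0,0,0,0,0],[0,0,0,0,0,0],[0,0,0,0,0,0]]' 0
```

```text
clock: 16.55
eef_pos: [0.4799, -0.1701, -0.013]
eef_rot: [0.001, 0.69, 0.724, 0.0]
force: [-0.9, -0.1, -0.2]
gripper_width: 0.0619
finger_force: 0.0
clock: 17.55
eef_pos: [0.4795, -0.1698, -0.0136]
eef_rot: [0.0, 0.69, 0.724, -0.0]
force: [-1.1, 0.3, 5.0]
gripper_width: 0.0342
finger_force: 59.5
```

```bash
python3 -m crank '[[0.1,0,0,0,0,0],[0.19,0,0,0,0,0],[0.19,0,0,0,0,0],[0.08,0,-0.09,0,-0.57,0],[-0.03,0,-0.19,0,-1.15,0],[-0.16,0,-0.31,0,-1.72,0],[-0.28,0,-0.46,0,-2.29,0],[-0.39,0,-0.62,0,-2.86,0]]'
python3 - <<'E'
from h import *
r=rot(YAW,-.5); p,q,s=cur(); print("grasp",p-q.apply([0,0,.0605]), D(0,-.1265+.06-.062*.8776,.048+.062*.479)); go(tcp(D(0,-.1265+.06-.062*.8776,.048+.062*.479),r),r)
E
```

```text
clock: 18.55
eef_pos: [0.4785, -0.1928, 0.0148]
eef_rot: [0.176, 0.668, 0.703, -0.168]
force: [23.0, -19.3, -68.4]
gripper_width: 0.0338
finger_force: 66.2
grasp [ 0.4772 -0.1643  0.0681] [ 0.4794 -0.1638  0.0777]
row [-0.08, 0.04, -0.14, -0.0, -0.05, 0.01] rows>= 0.2
```

Run:
```python
from h import *
p=snapshot("scene"); a=cv2.resize(p["img"][170:290,290:400],(550,600),interpolation=2); w=snapshot("wrist")["img"]
cv2.imwrite("pics/s5.png",np.hstack([a,cv2.resize(w[60:360,180:390],(250,357))[:, :] if 0 else np.vstack([cv2.resize(w[60:360,180:380],(250,375)),np.zeros((225,250,3),np.uint8)])])[:,:,::-1])
```

```text
(no output)
```

View pics/s5.png

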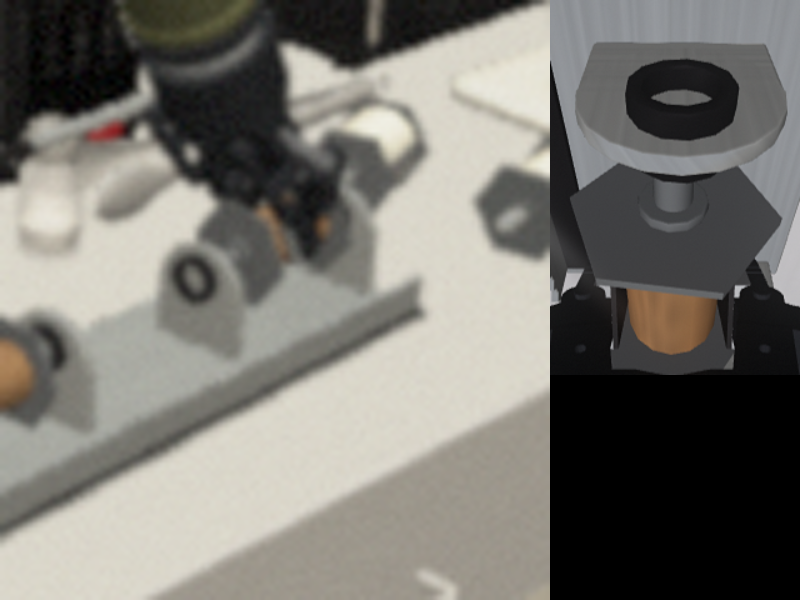

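```bash
cat >> h.py <<'E'
MD=np.array([[np.cos(TH),-np.sin(TH),0],[np.sin(TH),np.cos(TH),0],[0,0,1]])
def loc(w): return (w-C0)@MD*1000   # world -> dispenser mm
def held(q="spent_a"):
    p=snapshot("wrist"); W=cloud(p); t,r,s=cur(); l=r.inv().apply((W-t).reshape(-1,3)).reshape(W.shape)+[0,0,.0605]  # grasp frame
    m=(l[...,0]>.015)&(l[...,0]<.05)&(abs(l[...,1])<.036)&(abs(l[...,2])<.036)
    k=l[m]; best=None; rng=np.random.default_rng(0)
    for _ in range(400):
        a=k[rng.choice(len(k),3)]; n=np.cross(a[1]-a[0],a[2]-a[0]); nn=np.linalg.norm(n)
        if nn<1e-6: continue
        n/=nn
        if abs(n[0])<.7: continue
        i=abs((k-a[0])@n)<.0012
        if best is None or i.sum()>best.sum(): best=i
    g=k[best]; u,sv,v=np.linalg.svd(g-g.mean(0),full_matrices=False); n=v[2]*np.sign(v[2][0])
    print("disc pts",len(g),"mean (grasp frame mm)",g.mean(0)*1000,"range",g.min(0)*1000,g.max(0)*1000,"normal",n,"tilt vs tool",np.arctan2(-n[2],n[0]).round(3))
    wn=r.apply(n); print("world elev of axis(+tool x end)",np.arcsin(wn[2]).round(3)); print("disc mean disp mm",loc(r.apply(g.mean(0)-[0,0,.0605])+t), "grasp",loc(t-r.apply([0,0,.0605])),"force",s["force"])
E
python3 -c "
from h import *
held()"
```

```text
disc pts 10758 mean (grasp frame mm) [ 27.0022   0.0176 -11.4998] range [ 16.2926 -32.7629 -31.0148] [41.6235 33.3874 17.1031] normal [ 0.8917  0.0041 -0.4526] tilt vs tool 0.47
world elev of axis(+tool x end) -0.021
disc mean disp mm [ -2.0355 -91.9768  65.7075] grasp [  -1.9615 -121.213    68.2761] force [ 20.9266 -17.2632 -51.2299]
```

The axis is still level, so the spindle stayed seated and pivoted in the pads. The stub never cleared its cup. I'll back out to the grasp pose, re-grip, push only, and measure.

```bash
python3 - <<'E'
from h import *
plan([(-126.5-60+60,48,0)],(-126.5+60-62*np.cos(.5),48+62*np.sin(.5),-.5))
E
python3 -m crank '[[-0.05,0,0.1,0,0.6,0],[0.05,0,0.2,0,1.2,0],[0.12,0,0.3,0,1.8,0],[0.2,0,0.45,0,2.4,0],[0.28,0,0.55,0,2.86,0],[0.28,0,0.7,0,2.86,0],[0.28,0,0.7,0,2.86,0],[0.28,0,0.7,0,2.86,0]]'
python3 - <<'E'
from h import *
r=rot(YAW); a=D(0,-.1265,.048); go(tcp(a,r),r); held()
E
```

```text
[0.64, 0.0, 0.36, 0.0, 2.86, 0.0]
clock: 19.7
eef_pos: [0.4833, -0.1891, -0.0122]
eef_rot: [-0.003, 0.688, 0.726, 0.001]
force: [-25.2, 27.9, 83.0]
gripper_width: 0.034
finger_force: 89.8
row [0.33, -0.04, 0.01, -0.01, -0.03, 0.03] rows>= 0.3
disc pts 2822 mean (grasp frame mm) [35.5352  0.7178 -1.7741] range [ 32.1547 -32.7995 -20.1466] [37.5088 33.2904 35.7786] normal [0.9972 0.0091 0.0743] tilt vs tool -0.074
world elev of axis(+tool x end) -0.069
disc mean disp mm [   3.3244 -111.2495   50.2459] grasp [   2.7925 -146.7773   48.2688] force [-25.0471  27.6925  82.1962]
```

Run:
```python
from h import *
def step(p,r,row): 
    row=np.array(row); return p+r.apply(row[:3]*.06), r*R.from_rotvec(row[3:]*10,degrees=True)
p,r=np.array([.4795,-.1700,-.0134]),rot(YAW)
for row in ([-.39,0,-.62,0,-2.86,0],[.28,0,.7,0,2.86,0]): p,r=step(p,r,row)
print("commanded grasp",loc(p-r.apply([0,0,.0605])),(rot(YAW).inv()*r).as_rotvec())
pr=(p,r)
R1=rot(YAW)
print("to level press 12"); go(tcp(D(0,-.1265-.012,.049),R1),R1,pr)
np.save("cmd.npy",np.r_[p,r.as_quat()])
```

```text
commanded grasp [  -0.1896 -155.8965   39.3827] [-0. -0.  0.]
to level press 12
row [0.29, 0.0, -0.16, 0.0, 0.0, 0.0] rows>= 0.3
```

The spindle moved 18 mm toward -y, so the sprung end is the plain one and the collared end is the fixed stub. That reverses my reading. I'll ease to a level press of 12 mm that way and check.

```bash
python3 -m crank '[[0.1,0,-0.16,0,0,0],[0.2,0,-0.16,0,0,0],[0.29,0,-0.16,0,0,0],[0.29,0,-0.16,0,0,0],[0.29,0,-0.16,0,0,0],[0.29,0,-0.16,0,0,0],[0.29,0,-0.16,0,0,0],[0.29,0,-0.16,0,0,0]]'
python3 - <<'E'
from h import *
held()
plan(out(-1,-126.5,49),(-138.5,49,0))
E
```

```text
clock: 20.75
eef_pos: [0.4816, -0.1776, -0.011]
eef_rot: [-0.0, 0.689, 0.725, 0.002]
force: [-0.8, 5.8, 9.9]
gripper_width: 0.0334
finger_force: 83.7
disc pts 2572 mean (grasp frame mm) [35.8488  1.108  -2.2597] range [ 31.5846 -32.3405 -19.6861] [38.2022 33.8778 35.9286] normal [0.9956 0.0174 0.0923] tilt vs tool -0.092
world elev of axis(+tool x end) -0.09
disc mean disp mm [  2.3996 -99.1095  51.8501] grasp [   1.3998 -134.9555   49.497 ] force [-0.14    7.7685 10.5843]
[0.1, 0.0, 0.0, 0.0, 0.0, 0.0]
[0.01, 0.0, 0.0, 0.0, 0.0, 0.0]
[0.12, 0.0, -0.09, 0.0, 0.57, 0.0]
[0.23, 0.0, -0.19, 0.0, 1.15, 0.0]
[0.36, 0.0, -0.31, 0.0, 1.72, 0.0]
[0.48, 0.0, -0.46, 0.0, 2.29, 0.0]
[0.59, 0.0, -0.62, 0.0, 2.86, 0.0]
[0.82, 0.0, -0.75, 0.0, 2.86, 0.0]
```

Run:
```python
from h import *
y0=-126.5;z0=48
A=[0,0.0,.1,.2,.3,.4,.5,.5]; L=[45.5,45.5,47,49,53,57.5,62,78]; T=[0,.09]+[.09]*6
plan([(y0-60+l*np.cos(a),z0+l*np.sin(a),a+t) for a,l,t in zip(A,L,T)],(-138.5,49,0))
```

```text
[-0.04, 0.0, 0.02, 0.0, 0.0, 0.0]
[0.05, 0.0, 0.01, 0.0, 0.52, 0.0]
[0.17, 0.0, -0.08, 0.0, 1.09, 0.0]
[0.29, 0.0, -0.19, 0.0, 1.66, 0.0]
[0.43, 0.0, -0.32, 0.0, 2.23, 0.0]
[0.56, 0.0, -0.48, 0.0, 2.81, 0.0]
[0.67, 0.0, -0.65, 0.0, 3.38, 0.0]
[0.9, 0.0, -0.78, 0.0, 3.38, 0.0]
```

```bash
python3 -m crank '[[-0.05,0,0,0,0,0],[-0.05,0,0,0,0,0],[-0.04,0,0,0,0.1,0],[0.05,0,0,0,0.52,0],[0.17,0,-0.08,0,1.09,0],[0.17,0,-0.08,0,1.09,0],[0.29,0,-0.19,0,1.66,0],[0.29,0,-0.19,0,1.66,0]]'
python3 - <<'E'
from h import *
held()
E
```

```text
clock: 21.8
eef_pos: [0.4803, -0.1619, 0.0003]
eef_rot: [-0.106, 0.682, 0.716, 0.102]
force: [0.2, 6.3, 9.1]
gripper_width: 0.0336
finger_force: 84.3
disc pts 1364 mean (grasp frame mm) [35.5523  2.4102 -2.1785] range [ 28.7797 -31.2056 -17.2194] [38.5974 33.6199 32.1302] normal [0.9854 0.018  0.1691] tilt vs tool -0.17
world elev of axis(+tool x end) 0.124
disc mean disp mm [   3.2177 -102.4198   70.629 ] grasp [   0.8392 -135.8176   58.2415] force [-0.0078  6.4044  9.1203]
```

Run:
```python
from h import *
y0=-126.5;z0=48
A=[.2,.3,.4,.45,.45,.45]; L=[50,53,57.5,62,70,80]; 
P=lambda l,a,t:(y0-60+l*np.cos(a),z0+l*np.sin(a),a+t)
plan([P(l,a,.17) for a,l in zip(A,L)],P(49,.2,.09))
```

```text
[0.1, 0.0, -0.0, 0.0, 0.46, 0.0]
[0.25, 0.0, -0.1, 0.0, 1.03, 0.0]
[0.42, 0.0, -0.22, 0.0, 1.6, 0.0]
[0.53, 0.0, -0.29, 0.0, 1.89, 0.0]
[0.67, 0.0, -0.31, 0.0, 1.89, 0.0]
[0.83, 0.0, -0.34, 0.0, 1.89, 0.0]
```

```bash
python3 -m crank '[[0.1,0,0,0,0.46,0],[0.25,0,-0.1,0,1.03,0],[0.42,0,-0.22,0,1.6,0],[0.53,0,-0.29,0,1.89,0],[0.67,0,-0.31,0,1.89,0],[0.83,0,-0.34,0,1.89,0],[0.83,0,-0.34,0,1.89,0],[0.83,0,-0.34,0,1.89,0]]'
python3 - <<'E'
from h import *
held()
E
```

```text
clock: 22.85
eef_pos: [0.4776, -0.1241, 0.0331]
eef_rot: [-0.217, 0.658, 0.691, 0.208]
force: [0.1, -5.7, -3.9]
gripper_width: 0.0336
finger_force: 82.1
disc pts 1429 mean (grasp frame mm) [33.7425  3.5124  0.6852] range [ 23.9456 -24.2943  -9.6317] [39.9154 32.9428 23.8649] normal [ 0.8928 -0.0214  0.4499] tilt vs tool -0.467
world elev of axis(+tool x end) 0.145
disc mean disp mm [  3.5716 -88.0241 101.4571] grasp [   0.0867 -116.0437   82.6391] force [-0.3317 -5.0676 -3.1123]
```

Run:
```python
from h import *
t,r,s=cur(); print(s["force"]); rr=r
dirw=MD@np.array([0,18,10])/1000; print((r.inv().apply(dirw)/.06).round(2)); dirw=MD@np.array([0,18,60])/1000; print((r.inv().apply(dirw)/.06).round(2))
```

```text
[-0.3317 -5.0676 -3.1123]
[0.34 0.   0.04]
[ 0.82  0.   -0.65]
```

```bash
python3 -m crank '[[0.1,0,0,0,0,0],[0.2,0,0.02,0,0,0],[0.34,0,0.04,0,0,0],[0.34,0,0.04,0,0,0],[0.4,0,-0.04,0,0,0],[0.6,0,-0.3,0,0,0],[0.82,0,-0.65,0,0,0],[0.82,0,-0.65,0,0,0]]'
python3 - <<'E'
from h import *
held()
E
```

```text
clock: 23.9
eef_pos: [0.4777, -0.1039, 0.0957]
eef_rot: [-0.218, 0.656, 0.691, 0.21]
force: [0.3, 0.1, -0.7]
gripper_width: 0.0339
finger_force: 81.0
disc pts 2274 mean (grasp frame mm) [28.7493  1.1687  7.7866] range [ 15.0206 -31.7832  -4.5842] [37.6574 34.0207 28.7556] normal [0.8269 0.0037 0.5623] tilt vs tool -0.597
world elev of axis(+tool x end) 0.019
disc mean disp mm [  1.4203 -67.8623 154.0643] grasp [  0.3151 -95.8246 143.7974] force [ 0.2634 -0.2684 -0.8726]
```

Run:
```python
from h import *
t,r,s=cur()
go(tcp([.50,.12,.18],r),r); go(tcp([.572,.385,.18],r),r);go(tcp([.572,.385,.085],r),r)
```

```text
row [3.85, 0.58, 1.99, 0.0, 0.0, 0.0] rows>= 4.2
row [7.4, 2.0, 4.5, 0.0, 0.0, 0.0] rows>= 8.5
row [6.48, 1.99, 5.8, 0.0, 0.0, 0.0] rows>= 8.6
```

```bash
python3 -m crank '[[0.3,0,-0.3,0,0,0],[1,0.2,0.3,0,0,0],[1.8,0.4,0.9,0,0,0],[2.6,0.6,1.4,0,0,0],[3.5,0.9,1.9,0,0,0],[4.3,1.2,2.5,0,0,0],[5.2,1.4,3.1,0,0,0],[5.9,1.6,3.5,0,0,0]]'
python3 - <<'E'
from h import *
t,r,s=cur(); print(s["gripper_width"],t-r.apply([0,0,.0605]))
go(tcp([.572,.38,.18],r),r);go(tcp([.572,.38,.085],r),r)
E
```

```text
clock: 24.95
eef_pos: [0.5504, 0.3128, 0.1271]
eef_rot: [-0.221, 0.656, 0.69, 0.209]
force: [1.0, -0.6, -0.3]
gripper_width: 0.0335
finger_force: 81.1
0.03354151926674721 [0.5522 0.2777 0.1764]
row [1.41, 0.42, 0.93, 0.0, 0.0, 0.0] rows>= 1.7
row [0.49, 0.42, 2.22, 0.0, 0.0, 0.0] rows>= 2.2
```

```bash
python3 -m crank '[[0.7,0.2,0.5,0,0,0],[1.41,0.42,0.93,0,0,0],[1.55,0.42,1.15,0,0,0],[1.2,0.42,1.7,0,0,0],[0.75,0.42,2.25,0,0,0],[0.75,0.42,2.25,0,0,0],[0.75,0.42,2.25,0,0,0],[0.75,0.42,2.25,0,0,0]]'
python3 -m crank '[[0,0,0,0,0,0],[0,0,0,0,0,0],[0,0,0,0,0,0],[0,0,0,0,0,0],[0.4,0,-0.57,0,0,0],[0.85,0,-1.2,0,0,0],[1.05,0,-1.6,0,0,0],[1.05,0,-1.6,0,0,0]]' 60
python3 - <<'E'
from h import *
t,r,s=cur(); print(s["gripper_width"],t-r.apply([0,0,.0605]))
p=snapshot("top"); W=cloud(p); print([(d["confidence"],d["box"],np.nanmedian(W[d["mask"]],0)) for d in regions_of("spent_a",p)])
r=rot(YAW); a=D(0,.125,.048); go(tcp([.53,.30,.17],r),r); go(tcp(a+[0,0,.09],r),r)
E
```

```text
clock: 25.95
eef_pos: [0.5731, 0.4266, 0.0467]
eef_rot: [-0.22, 0.657, 0.69, 0.212]
force: [-0.1, -0.0, -1.3]
gripper_width: 0.0339
finger_force: 81.1
clock: 26.95
eef_pos: [0.5736, 0.4221, 0.1618]
eef_rot: [-0.219, 0.657, 0.69, 0.212]
force: [-0.4, 0.0, -0.4]
gripper_width: 0.06
finger_force: 0.0
0.06001052266379683 [0.5751 0.387  0.211 ]
[(0.73, [244.6, 153.1, 21.5, 17.0], array([0.6466, 0.0863, 0.0349])), (0.65, [251.9, 217.0, 21.4, 13.0], array([0.4722, 0.0641, 0.0625]))]
row [-2.09, -0.79, -0.49, -0.0, -3.54, -0.0] rows>= 3.3
row [-5.31, -2.01, -2.13, -0.0, -3.54, -0.0] rows>= 5.8
```

```bash
python3 -m crank '[[-0.5,-0.2,-0.4,0,-0.8,0],[-1.2,-0.5,-0.6,0,-1.8,0],[-2.1,-0.79,-0.5,0,-2.7,0],[-3,-1.2,-0.8,0,-3.54,0],[-4,-1.6,-1.4,0,-3.54,0],[-5.31,-2.01,-2.13,0,-3.54,0],[-5.31,-2.01,-2.13,0,-3.54,0],[-5.31,-2.01,-2.13,0,-3.54,0]]'
python3 - <<'E'
from h import *
r=rot(YAW); a=D(0,.125,.048); go(tcp(a,r),r)
p=snapshot("wrist"); W=cloud(p); d=regions_of("spent_a",p)
for e in d[:2]:
    w=W[e["mask"]]; w=w[~np.isnan(w[:,0])]; print(e["confidence"],np.percentile(loc(w),[2,50,98],axis=0))
E
```

```text
clock: 28.05
eef_pos: [0.4656, 0.0782, 0.0761]
eef_rot: [-0.001, 0.692, 0.722, -0.002]
force: [0.0, -0.3, 0.1]
gripper_width: 0.0604
finger_force: 0.0
row [0.06, 0.04, 1.48, -0.02, 0.0, -0.04] rows>= 1.4
```

```bash
python3 -m crank '[[0.05,0.04,0.4,0,0,0],[0.05,0.04,0.8,0,0,0],[0.05,0.04,1.2,0,0,0],[0.05,0.04,1.48,0,0,0],[0.05,0.04,1.48,0,0,0],[0.05,0.04,1.48,0,0,0],[0.05,0.04,1.48,0,0,0],[0.05,0.04,1.48,0,0,0]]'
python3 -m crank '[[0,0,0,0,0,0],[0,0,0,0,0,0],[0,0,0,0,0,0],[0,0,0,0,0,0],[0,0,0,0,0,0],[0,0,0,0,0,0],[0,0,0,0,0,0],[0,0,0,0,0,0]]' 0
python3 - <<'E'
from h import *
held(); plan(out(1,125),(125,48,0))
E
```

```text
clock: 29.15
eef_pos: [0.4706, 0.0858, -0.0099]
eef_rot: [-0.0, 0.69, 0.724, 0.001]
force: [-0.6, -0.7, -0.5]
gripper_width: 0.0598
finger_force: 0.0
clock: 30.15
eef_pos: [0.4691, 0.0858, -0.0105]
eef_rot: [-0.001, 0.69, 0.724, -0.0]
force: [-3.9, 0.5, 5.5]
gripper_width: 0.0344
finger_force: 59.1
disc pts 5195 mean (grasp frame mm) [29.4729  0.2744 -7.855 ] range [ 27.559  -33.0238 -28.0326] [30.7481 33.1924 32.5781] normal [ 1.      0.0059 -0.0079] tilt vs tool 0.008
world elev of axis(+tool x end) 0.009
disc mean disp mm [  2.2806 158.1908  57.9259] grasp [  1.9938 128.7271  50.0371] force [-3.3929 -0.328   5.8333]
[0.1, 0.0, 0.0, 0.0, 0.0, 0.0]
[0.19, 0.0, 0.0, 0.0, 0.0, 0.0]
[0.08, 0.0, -0.09, 0.0, -0.57, 0.0]
[-0.03, 0.0, -0.19, 0.0, -1.15, 0.0]
[-0.16, 0.0, -0.31, 0.0, -1.72, 0.0]
[-0.28, 0.0, -0.46, 0.0, -2.29, 0.0]
[-0.39, 0.0, -0.62, 0.0, -2.86, 0.0]
[-0.62, 0.0, -0.75, 0.0, -2.86, 0.0]
```

```bash
python3 -m crank '[[0.07,0,0,0,0,0],[0.14,0,0,0,0,0],[0.21,0,0,0,0,0],[0.22,0,0,0,0,0],[0.22,0,0,0,0,0],[0.22,0,0,0,0,0],[0.22,0,0,0,0,0],[0.22,0,0,0,0,0]]'
python3 - <<'E'
from h import *
held(); 
A=[.0,.1,.2,.3,.4,.5,.5]; L=[48,48.5,50,53,57,62,80]
y0=125.2; P=lambda l,a:(y0+60-(l-3.5)*np.cos(a),49.5+(l-3.5)*np.sin(a),-a)
plan([P(l,a) for l,a in zip(L,A)],(128.7+13.2,49.5,0))
E
```

```text
clock: 31.2
eef_pos: [0.4686, 0.0951, -0.0109]
eef_rot: [0.0, 0.69, 0.723, -0.002]
force: [-2.5, -7.2, 4.8]
gripper_width: 0.0343
finger_force: 59.3
disc pts 5350 mean (grasp frame mm) [29.2316  0.4587 -8.7061] range [ 26.9709 -32.8627 -28.2862] [30.5486 33.4439 31.7485] normal [ 0.9997  0.0072 -0.0221] tilt vs tool 0.022
world elev of axis(+tool x end) 0.019
disc mean disp mm [  2.5217 167.633   58.2498] grasp [  1.9877 138.376   49.6337] force [-2.64   -7.6489  4.417 ]
[-0.02, 0.0, 0.0, 0.0, 0.0, 0.0]
[-0.13, 0.0, -0.08, 0.0, -0.57, 0.0]
[-0.24, 0.0, -0.17, 0.0, -1.15, 0.0]
[-0.36, 0.0, -0.29, 0.0, -1.72, 0.0]
[-0.49, 0.0, -0.43, 0.0, -2.29, 0.0]
[-0.62, 0.0, -0.59, 0.0, -2.86, 0.0]
[-0.88, 0.0, -0.73, 0.0, -2.86, 0.0]
```

```bash
python3 -m crank '[[0.05,0,0,0,0,0],[0.05,0,0,0,0,0],[-0.07,0,-0.08,0,-0.57,0],[-0.07,0,-0.08,0,-0.57,0],[-0.19,0,-0.17,0,-1.15,0],[-0.19,0,-0.17,0,-1.15,0],[-0.33,0,-0.29,0,-1.72,0],[-0.33,0,-0.29,0,-1.72,0]]'
python3 - <<'E'
from h import *
held()
E
```

```text
clock: 32.25
eef_pos: [0.4699, 0.0779, 0.0066]
eef_rot: [0.108, 0.681, 0.716, -0.104]
force: [0.2, -7.0, 1.1]
gripper_width: 0.0342
finger_force: 59.7
disc pts 4684 mean (grasp frame mm) [ 30.2916  -0.9559 -10.9449] range [ 28.2518 -33.4365 -27.7413] [31.6469 33.2584 27.4262] normal [ 0.9999  0.0041 -0.0124] tilt vs tool 0.012
world elev of axis(+tool x end) -0.289
disc mean disp mm [  1.4219 170.4457  65.7737] grasp [  2.3751 138.2712  64.2981] force [-1.577  -7.0377  1.795 ]
```

Run:
```python
from h import *
y0=125.2; P=lambda l,a:(y0+60-(l-3.5)*np.cos(a),49.5+(l-3.5)*np.sin(a),-a)
plan([P(l,a) for l,a in zip([57,62,70,82],[.4,.5,.5,.5])]+[(y0+60-80*np.cos(.5),180,-.5)],P(51,.3))
```

```text
[-0.2, 0.0, -0.09, 0.0, -0.57, 0.0]
[-0.36, 0.0, -0.21, 0.0, -1.15, 0.0]
[-0.49, 0.0, -0.24, 0.0, -1.15, 0.0]
[-0.69, 0.0, -0.28, 0.0, -1.15, 0.0]
[-1.17, 0.0, -1.75, 0.0, -1.15, 0.0]
```

```bash
python3 -m crank '[[-0.2,0,-0.09,0,-0.57,0],[-0.36,0,-0.21,0,-1.15,0],[-0.49,0,-0.24,0,-1.15,0],[-0.69,0,-0.28,0,-1.15,0],[-0.69,0,-0.28,0,-1.15,0],[-0.8,0,-0.65,0,-1.15,0],[-1,0,-1.2,0,-1.15,0],[-1.17,0,-1.75,0,-1.15,0]]'
python3 - <<'E'
from h import *
held(); t,r,s=cur(); r=rot(YAW)
go(tcp([.52,.2,.19],r),r); go(tcp([.56,.385,.18],r),r)
E
```

```text
clock: 33.3
eef_pos: [0.4722, 0.0432, 0.1302]
eef_rot: [0.179, 0.669, 0.702, -0.17]
force: [1.3, 0.1, -1.2]
gripper_width: 0.0345
finger_force: 59.9
disc pts 5156 mean (grasp frame mm) [31.579  -2.1786 -3.1896] range [ 29.6964 -35.68   -23.2499] [32.6077 31.5516 35.9458] normal [ 1.      0.0023 -0.0069] tilt vs tool 0.007
world elev of axis(+tool x end) -0.491
disc mean disp mm [  3.0294 145.1672 175.7907] grasp [  5.1141 115.901  188.0909] force [1.2627 0.8925 2.0952]
row [2.29, 0.88, -1.14, 0.05, 2.85, -0.01] rows>= 2.7
row [5.05, 1.69, -2.44, 0.05, 2.85, -0.01] rows>= 5.6
```

```bash
python3 -m crank '[[0.6,0.2,-0.3,0,0.8,0],[1.4,0.5,-0.7,0,1.6,0],[2.3,0.88,-1.1,0,2.4,0],[3.2,1.2,-1.6,0,2.85,0],[4.1,1.5,-2,0,2.85,0],[5.05,1.8,-2.44,0,2.85,0],[5.05,1.8,-2.44,0,2.85,0],[5.05,1.8,-2.44,0,2.85,0]]'
python3 - <<'E'
from h import *
t,r,s=cur(); print(s["gripper_width"]); r=rot(YAW)
p=snapshot("wrist"); W=cloud(p); print([(round(d["confidence"],2),np.nanpercentile(W[d["mask"]],[2,50,98],axis=0).round(3).tolist()) for d in regions_of("spent_a",p)])
go(tcp([.572,.40,.115],r),r)
E
```

```text
clock: 34.35
eef_pos: [0.5635, 0.3841, 0.1119]
eef_rot: [0.001, 0.689, 0.724, -0.001]
force: [0.3, -0.8, -0.5]
gripper_width: 0.0345
finger_force: 60.1
0.034479499890165036
[(0.94, [[0.568, 0.393, 0.027], [0.582, 0.42, 0.048], [0.604, 0.451, 0.059]]), (0.58, [[0.538, 0.352, 0.152], [0.563, 0.405, 0.183], [0.588, 0.438, 0.198]])]
row [0.3, 0.14, 0.96, 0.01, 0.02, -0.01] rows>= 1.0
```

```bash
python3 -m crank '[[0.1,0,0.3,0,0,0],[0.2,-0.1,0.6,0,0,0],[0.25,-0.1,1.05,0,0,0],[0.25,-0.1,1.05,0,0,0],[0.25,-0.1,1.05,0,0,0],[0.25,-0.1,1.05,0,0,0],[0.25,-0.1,1.05,0,0,0],[0.25,-0.1,1.05,0,0,0]]'
python3 -m crank '[[0,0,0,0,0,0],[0,0,0,0,0,0],[0,0,0,0,0,0],[0,0,-0.6,0,0,0],[0,0,-1.2,0,0,0],[0,0,-1.8,0,0,0],[0,0,-1.8,0,0,0],[0,0,-1.8,0,0,0]]' 60
python3 - <<'E'
from h import *
p=snapshot("wrist"); W=cloud(p); print([(round(d["confidence"],2),np.nanpercentile(W[d["mask"]],[2,50,98],axis=0).round(3).tolist()) for d in regions_of("spent_a",p)])
go([.40,.20,.17],rot(np.pi/2))
E
```

```text
clock: 35.45
eef_pos: [0.5572, 0.3986, 0.0488]
eef_rot: [0.001, 0.69, 0.724, -0.0]
force: [-0.0, 0.8, 0.2]
gripper_width: 0.0344
finger_force: 60.1
clock: 36.45
eef_pos: [0.5567, 0.3984, 0.1557]
eef_rot: [0.001, 0.69, 0.724, -0.001]
force: [-0.1, -0.3, -0.4]
gripper_width: 0.0602
finger_force: 0.0
[(0.87, [[0.517, 0.343, 0.053], [0.539, 0.395, 0.072], [0.561, 0.448, 0.092]]), (0.67, [[0.561, 0.343, 0.03], [0.58, 0.396, 0.049], [0.605, 0.447, 0.068]])]
row [-3.17, -2.76, -0.24, -0.01, 0.02, 0.28] rows>= 4.0
```

```bash
python3 -m crank '[[-0.8,-0.8,-0.2,0,0,0.28],[-1.6,-1.6,-0.2,0,0,0.28],[-2.4,-2.3,-0.2,0,0,0.28],[-3,-2.7,-0.2,0,0,0.28],[-3,-2.7,-0.2,0,0,0.28],[-3,-2.7,-0.2,0,0,0.28],[-3,-2.7,-0.2,0,0,0.28],[-3,-2.7,-0.2,0,0,0.28]]' 75
python3 - <<'E'
from h import *
p=snapshot("wrist"); im=p["img"]
for d in regions_of("full_a",p)[:2]:
    print(d["confidence"],d["box"]); c,ax=roll(p,d); x,y,w,h=map(int,d["box"])
    cr=im[max(0,y-8):y+h+8,x-8:x+w+8]; cv2.imwrite("pics/c6.png",cv2.resize(cr,None,fx=3,fy=3,interpolation=2)[:600,:800,::-1]); break
E
```

```text
clock: 37.55
eef_pos: [0.4039, 0.2122, 0.1682]
eef_rot: [-0.0, 0.707, 0.708, -0.001]
force: [-1.4, -0.5, 0.0]
gripper_width: 0.075
finger_force: 0.0
0.65 [231.2, 38.2, 85.8, 131.5]
centre [0.3985 0.2957] axis yaw deg 104.8 disc len 0.0652 ends -0.0584 0.0614 ztop 0.059 pin width 0.0125
```

View pics/c6.png

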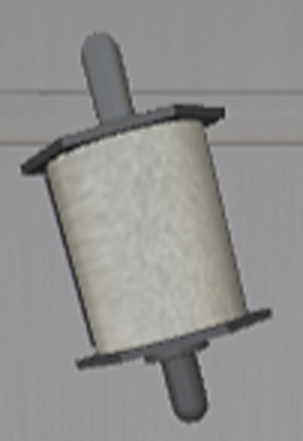

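The plain end is at the top (+y) and the collared stub at the bottom, so this roll's pin points +y, by the rule the two spent spindles proved. Now grasp this roll for the left bay.

Run:
```python
from h import *
r=rot(np.radians(104.8)); go(tcp([.3985,.2957,.029],r),r)
```

```text
row [1.4, -0.08, 3.33, -0.01, 0.01, -1.48] rows>= 3.5
```

```bash
python3 -m crank '[[0.7,-0.08,0.8,0,0,-0.8],[1.4,-0.08,1.6,0,0,-1.48],[1.4,-0.08,2.2,0,0,-1.48],[1.4,-0.08,2.8,0,0,-1.48],[1.4,-0.08,3.3,0,0,-1.48],[1.4,-0.08,3.3,0,0,-1.48],[1.4,-0.08,3.3,0,0,-1.48],[1.4,-0.08,3.3,0,0,-1.48]]'
python3 - <<'E'
from h import *
r=rot(np.radians(104.8)); go(tcp([.3985,.2957,.029],r),r); print(cur()[2]["force"])
E
```

```text
clock: 38.65
eef_pos: [0.4003, 0.2955, -0.0281]
eef_rot: [0.001, 0.61, 0.792, 0.001]
force: [-0.4, 0.2, -0.3]
gripper_width: 0.0749
finger_force: 0.0
row [0.01, -0.03, 0.06, 0.01, 0.01, -0.0] rows>= 0.1
[-0.4025  0.2161 -0.3465]
```

```bash
python3 -m crank '[[0,-0.02,0.05,0,0,0],[0,-0.02,0.05,0,0,0],[0,-0.02,0.05,0,0,0],[0,-0.02,0.05,0,0,0],[0,-0.02,0.05,0,0,0],[0,-0.02,0.05,0,0,0],[0,-0.02,0.05,0,0,0],[0,-0.02,0.05,0,0,0]]' 0
python3 -m crank '[[0,0,-0.3,0,0,0],[0,0,-0.8,0,0,0],[0,0,-1.4,0,0,0],[0,0,-2,0,0,0],[0,0,-2.6,0,0,0],[0,0,-2.6,0,0,0],[0,0,-2.6,0,0,0],[0,0,-2.6,0,0,0]]'
python3 - <<'E'
from h import *
held()
r=rot(YAW,-.5); y0,l,a=126,88,.5
g=D(0,(y0+60-l*np.cos(a))/1000,(48+l*np.sin(a)+60)/1000); go(tcp(g,r),r)
E
```

```text
clock: 39.65
eef_pos: [0.3984, 0.2945, -0.0318]
eef_rot: [0.001, 0.61, 0.792, -0.0]
force: [-0.6, -1.8, 5.3]
gripper_width: 0.0504
finger_force: 61.7
clock: 40.65
eef_pos: [0.3969, 0.294, 0.122]
eef_rot: [0.0, 0.61, 0.792, -0.002]
force: [-0.5, 0.1, -2.7]
gripper_width: 0.0504
finger_force: 63.2
disc pts 5154 mean (grasp frame mm) [ 33.8541  -0.2668 -10.5541] range [ 32.1182 -33.6179 -29.9018] [34.9814 32.8933 30.9657] normal [ 1.     -0.0015 -0.0089] tilt vs tool 0.009
world elev of axis(+tool x end) 0.007
disc mean disp mm [-67.1758 373.6889 193.0514] grasp [-59.9046 340.6011 182.5687] force [-0.0544 -0.4401 -1.411 ]
row [-4.46, 0.08, 0.43, 0.28, -2.84, 1.18] rows>= 4.3
```

```bash
python3 -m crank '[[-0.8,0.02,0.05,0.05,-0.5,0.2],[-1.6,0.03,0.1,0.1,-1,0.4],[-2.4,0.05,0.2,0.15,-1.6,0.6],[-3.3,0.06,0.3,0.2,-2.2,0.9],[-4.46,0.08,0.43,0.28,-2.84,1.18],[-4.46,0.08,0.43,0.28,-2.84,1.18],[-4.46,0.08,0.43,0.28,-2.84,1.18],[-4.46,0.08,0.43,0.28,-2.84,1.18]]'
python3 - <<'E'
from h import *
r=rot(YAW,-.5); y0,a=126,.5
def G(l,z=0,a=.5): return D(0,(y0+60-(l+.85)*np.cos(a))/1000,(48.5+(l+.85)*np.sin(a)+z)/1000)
go(tcp(G(84),r),r); go(tcp(G(72),r),r); held()
E
```

```text
clock: 41.7
eef_pos: [0.4708, 0.0387, 0.0982]
eef_rot: [0.18, 0.668, 0.702, -0.168]
force: [-0.3, 0.2, -2.7]
gripper_width: 0.0506
finger_force: 63.1
row [0.51, -0.03, 0.9, 0.02, -0.02, -0.0] rows>= 1.0
row [0.71, -0.03, 0.9, 0.02, -0.02, -0.0] rows>= 1.1
disc pts 5001 mean (grasp frame mm) [34.7284 -0.3275 -9.9971] range [ 32.9845 -33.7175 -30.1505] [35.833  32.933  30.2834] normal [ 1.     -0.0026 -0.0067] tilt vs tool 0.007
world elev of axis(+tool x end) -0.491
disc mean disp mm [  0.7702 145.8074 143.777 ] grasp [  1.121  110.5197 151.5726] force [ 0.19   -0.2641 -2.2457]
```

```bash
python3 -m crank '[[0.3,-0.02,0.45,0,0,0],[0.5,-0.02,0.9,0,0,0],[0.5,-0.02,0.9,0,0,0],[0.5,-0.02,0.9,0,0,0],[0.6,-0.02,0.9,0,0,0],[0.7,-0.02,0.9,0,0,0],[0.7,-0.02,0.9,0,0,0],[0.7,-0.02,0.9,0,0,0]]'
python3 - <<'E'
from h import *
r=rot(YAW,-.5); y0,a=126,.5
def G(l,z=0,a=.5): return D(0,(y0+60-(l+1.5)*np.cos(a))/1000,(48.5+(l+1.5)*np.sin(a)+z)/1000)
print(cur()[2]["force"]); go(tcp(G(63),r),r); 
p=snapshot("wrist"); t,rr,s=cur(); tip=t+rr.apply([.0645,0,-.0605]); print("tip disp",loc(tip)); u=proj(p,tip)[0]; print(u)
for k in range(24):  # cup rim outline, mouth plane
    pass
cu=proj(p,D(0,.126+.052,.052))[0]; print("cup mouth px",cu)
im=p["img"][0:260,150:420]; cv2.imwrite("pics/c7.png",cv2.resize(im,None,fx=2.2,fy=2.2,interpolation=2)[:,:,::-1])
E
```

```text
clock: 42.75
eef_pos: [0.4693, 0.0481, 0.0306]
eef_rot: [0.18, 0.669, 0.701, -0.169]
force: [-0.3, 0.3, -2.5]
gripper_width: 0.0501
finger_force: 63.1
[-0.3388  0.256  -2.517 ]
row [0.17, -0.0, -0.01, 0.02, -0.0, -0.01] rows>= 0.2
tip disp [  0.1843 176.6966  52.8304]
[277.1916 138.2988   1.    ]
cup mouth px [276.6854 134.0163   1.    ]
```

View pics/c7.png

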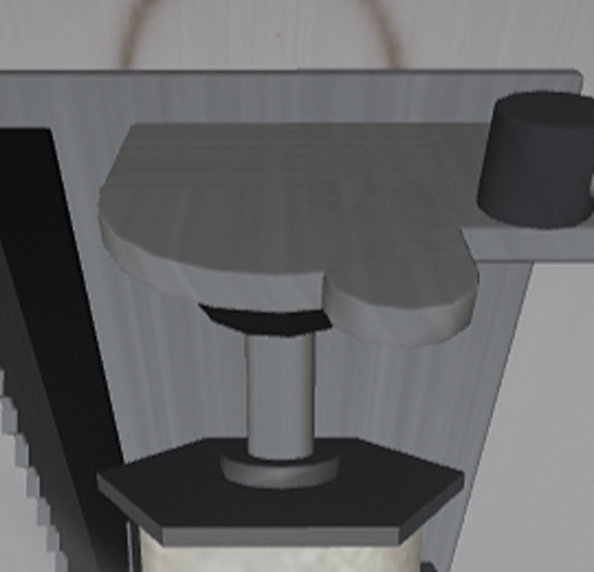

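The pin tip is right at the cup mouth. Both ends turn out to have collars, so the collar is no guide. Brightness and length are: both proven pins are the brighter, longer end, and that is the +y end on all three rolls, which suits this insertion. Now the lowering rows.

```bash
cat >> h.py <<'E'
def ins(y0,c,A,L,Z,start=None):   # pin +y insertion rows: spindle centre is c mm from grasp point toward the pin
    t,r,_=cur(); g=loc(t-r.apply([0,0,.0605])); ti=(rot(YAW).inv()*r).as_rotvec()
    st=start or (g[1],g[2],ti[1]); print("from",st,"x",g[0],"rv",ti)
    P=lambda l,a,z:(y0+60-(l+c)*np.cos(a),z+(l+c)*np.sin(a),-a)
    plan([P(*q) for q in zip(L,A,Z)],st)
E
python3 - <<'E'
from h import *
ins(126,1.5,[.5,.4,.3,.2,.1,0,0],[61,55,50,46.5,44.5,44,43.5],[48.5,48.5,49,49.5,50,50.5,50.5])
E
```

```text
from (np.float64(120.06698087777374), np.float64(83.70636820876484), np.float64(-0.4991734649498503)) x 0.06757111478284683 rv [-0.0031 -0.4992  0.0011]
[0.2, 0.0, -0.01, 0.0, -0.0, 0.0]
[0.41, 0.0, 0.08, 0.0, 0.57, 0.0]
[0.6, 0.0, 0.13, 0.0, 1.14, 0.0]
[0.77, 0.0, 0.17, 0.0, 1.71, 0.0]
[0.92, 0.0, 0.19, 0.0, 2.29, 0.0]
[1.05, 0.0, 0.2, 0.0, 2.86, 0.0]
[1.05, 0.0, 0.2, 0.0, 2.86, 0.0]
```

```bash
python3 -m crank '[[0.1,0,0,0,0,0],[0.2,0,-0.01,0,0,0],[0.2,0,-0.01,0,0,0],[0.3,0,0.04,0,0.3,0],[0.41,0,0.08,0,0.57,0],[0.51,0,0.1,0,0.85,0],[0.6,0,0.13,0,1.14,0],[0.6,0,0.13,0,1.14,0]]'
python3 - <<'E'
from h import *
held()
P=lambda l,a,z:(126+60-(l+1.5)*np.cos(a),z+(l+1.5)*np.sin(a),-a)
plan([P(*q) for q in zip([46.5,44.5,44,43.5],[.2,.1,0,-.03],[49.5,50,50.5,50.5])],P(50,.3,49))
E
```

```text
clock: 43.8
eef_pos: [0.468, 0.0719, 0.0069]
eef_rot: [0.11, 0.683, 0.714, -0.104]
force: [-0.3, -6.2, 0.5]
gripper_width: 0.0507
finger_force: 63.1
disc pts 5130 mean (grasp frame mm) [ 33.844   -0.1615 -11.1073] range [ 32.0365 -33.3248 -29.9409] [34.9818 32.9048 29.8762] normal [ 0.9999 -0.0003 -0.0137] tilt vs tool 0.014
world elev of axis(+tool x end) -0.291
disc mean disp mm [ -0.0206 169.2134  65.1161] grasp [  0.0232 133.5958  64.6676] force [ 0.8863 -6.9116 -0.2886]
[0.16, 0.0, 0.07, 0.0, 0.57, 0.0]
[0.3, 0.0, 0.12, 0.0, 1.15, 0.0]
[0.42, 0.0, 0.16, 0.0, 1.72, 0.0]
[0.47, 0.0, 0.16, 0.0, 1.89, 0.0]
```

```bash
python3 -m crank '[[0.08,0,0.04,0,0.3,0],[0.16,0,0.07,0,0.57,0],[0.23,0,0.1,0,0.85,0],[0.3,0,0.12,0,1.15,0],[0.36,0,0.14,0,1.4,0],[0.42,0,0.16,0,1.72,0],[0.42,0,0.16,0,1.72,0],[0.42,0,0.16,0,1.72,0]]'
python3 - <<'E'
from h import *
held()
E
```

```text
clock: 44.85
eef_pos: [0.4669, 0.0926, -0.0109]
eef_rot: [0.002, 0.691, 0.723, -0.001]
force: [2.4, -8.1, -4.3]
gripper_width: 0.0504
finger_force: 63.2
disc pts 4788 mean (grasp frame mm) [ 33.9312   0.1639 -11.15  ] range [ 32.4583 -33.4307 -29.5718] [35.3343 33.3611 29.5276] normal [1.     0.0003 0.0016] tilt vs tool -0.002
world elev of axis(+tool x end) -0.006
disc mean disp mm [  0.0499 170.1695  60.6209] grasp [ -0.179  136.1856  49.6337] force [ 1.7387 -8.9502 -5.3884]
```

```bash
python3 -m crank '[[-0.05,0,0,0,0,0],[-0.1,0,0,0,0,0],[-0.15,0,0,0,0,0],[-0.2,0,0,0,0,0],[-0.25,0,0,0,0,0],[-0.25,0,0,0,0,0],[-0.25,0,0,0,0,0],[-0.25,0,0,0,0,0]]'
python3 - <<'E'
from h import *
held()
E
```

```text
clock: 45.9
eef_pos: [0.4675, 0.0819, -0.0103]
eef_rot: [0.001, 0.69, 0.724, 0.001]
force: [0.5, -4.3, -4.6]
gripper_width: 0.0508
finger_force: 63.2
disc pts 4896 mean (grasp frame mm) [ 34.0379   0.0352 -10.4841] range [ 32.5907 -33.7082 -29.5798] [35.3624 33.2013 29.8148] normal [ 1.     -0.0004  0.0028] tilt vs tool -0.003
world elev of axis(+tool x end) -0.003
disc mean disp mm [ -0.0477 159.1558  60.6768] grasp [ -0.0556 125.115   50.2021] force [ 0.0242 -2.8453 -5.2179]
```

```bash
python3 -m crank '[[0,0,0,0,0,0],[0,0,0,0,0,0],[0,0,0,0,0,0],[0,0,0,0,0,0],[0,0,-0.4,0,0,0],[0,0,-1,0,0,0],[0,0,-1.8,0,0,0],[0,0,-2.4,0,0,0]]' 68
python3 - <<'E'
from h import *
p=snapshot("wrist"); W=cloud(p)
for n,q in (("w",p),("t",snapshot("top"))):
  W=cloud(q)
  for e in regions_of("full_a",q)[:4]:
    w=W[e["mask"]]; w=w[~np.isnan(w[:,0])]; print(n,round(e["confidence"],2),e["box"],np.percentile(loc(w),[2,50,98],axis=0).round(1).tolist())
go([.50,-.42,.15],rot(np.pi/2))
E
```

```text
clock: 46.95
eef_pos: [0.4678, 0.0825, 0.1359]
eef_rot: [0.002, 0.69, 0.724, 0.002]
force: [1.0, -0.7, -0.7]
gripper_width: 0.0679
finger_force: 0.0
w 0.93 [240.1, 144.9, 80.2, 124.4] [[-26.3, 79.0, 45.8], [-0.4, 129.4, 71.7], [25.4, 170.7, 79.3]]
w 0.45 [425.7, 177.8, 73.2, 56.7] [[155.2, 97.6, 4.0], [179.2, 122.2, 34.7], [202.3, 145.4, 36.6]]
t 0.75 [411.4, 222.5, 44.5, 29.1] [[-74.4, -397.4, 1.0], [-44.8, -341.9, 47.9], [-17.5, -293.6, 59.6]]
t 0.61 [410.0, 173.7, 39.9, 33.8] [[43.0, -399.0, 5.5], [69.5, -346.7, 49.0], [100.3, -305.6, 59.3]]
t 0.51 [265.9, 216.4, 11.3, 12.9] [[-9.6, 76.0, 7.1], [3.1, 89.5, 58.7], [22.9, 95.5, 544.2]]
t 0.3 [222.8, 169.4, 156.9, 82.3] [[-61.3, -195.7, 1.9], [10.1, -47.6, 9.5], [126.8, 173.2, 107.2]]
row [-8.39, 0.14, -0.26, 0.03, 0.0, 0.28] rows>= 8.1
```

Left roll seated (paper level, centred at y≈126, top ~74 mm). Now the right-hand rolls.

```bash
python3 -m crank '[[-1,0.1,-0.25,0,0,0.28],[-2,0.1,-0.25,0,0,0.28],[-3,0.1,-0.25,0,0,0.28],[-4,0.1,-0.25,0,0,0.28],[-5,0.1,-0.25,0,0,0.28],[-6,0.1,-0.25,0,0,0.28],[-7,0.1,-0.25,0,0,0.28],[-8.1,0.1,-0.25,0,0,0.28]]' 75
python3 - <<'E'
from h import *
p=snapshot("wrist"); W=cloud(p); im=p["img"].mean(2)
for d in regions_of("full_a",p)[:3]:
    c,ax=roll(p,d)
    f=lambda s:[int(im[tuple(np.round(proj(p,[*(c+s*t*ax),.035])[0][1::-1]).astype(int))]) for t in (.042,.046,.05,.054)]
    print("bright +",f(1),"-",f(-1)); r=rot(np.arctan2(ax[1],ax[0])); go(tcp([*c,.029],r),r)
E
```

```text
clock: 48.15
eef_pos: [0.4959, -0.4004, 0.1465]
eef_rot: [-0.001, 0.707, 0.707, 0.001]
force: [0.0, 0.3, 1.0]
gripper_width: 0.0747
finger_force: 0.0
centre [ 0.5596 -0.3918] axis yaw deg 107.9 disc len 0.0655 ends -0.0579 0.0614 ztop 0.059 pin width 0.0126
bright + [88, 88, 89, 89] - [56, 65, 64, 64]
row [0.28, 1.13, 2.94, -0.01, 0.0, -1.86] rows>= 3.0
centre [ 0.445  -0.3942] axis yaw deg 100.4 disc len 0.0649 ends -0.0578 0.0612 ztop 0.059 pin width 0.0122
bright + [89, 88, 88, 89] - [61, 64, 63, 63]
row [0.22, -0.78, 2.94, -0.01, 0.0, -1.11] rows>= 2.9
```

```bash
python3 -m crank '[[0.1,-0.4,0.7,0,0,-0.6],[0.22,-0.78,1.4,0,0,-1.11],[0.22,-0.78,2,0,0,-1.11],[0.22,-0.78,2.5,0,0,-1.11],[0.22,-0.78,2.94,0,0,-1.11],[0.22,-0.78,2.94,0,0,-1.11],[0.22,-0.78,2.94,0,0,-1.11],[0.22,-0.78,2.94,0,0,-1.11]]'
python3 - <<'E'
from h import *
r=rot(np.radians(100.4)); go(tcp([.445,-.3942,.029],r),r); print(cur()[2]["force"])
E
python3 -m crank '[[0,0,0,0,0,0],[0,0,0,0,0,0],[0,0,0,0,0,0],[0,0,0,0,0,0],[0,0,0,0,0,0],[0,0,0,0,0,0],[0,0,0,0,0,0],[0,0,0,0,0,0]]' 0
python3 -m crank '[[0,0,-0.3,0,0,0],[0,0,-0.8,0,0,0],[0,0,-1.4,0,0,0],[0,0,-2,0,0,0],[0,0,-2.6,0,0,0],[0,0,-2.6,0,0,0],[0,0,-2.6,0,0,0],[0,0,-2.6,0,0,0]]'
python3 - <<'E'
from h import *
held()
r=rot(YAW,-.5); y0,l,a=0,88,.5
g=D(0,(y0+60-l*np.cos(a))/1000,(48+l*np.sin(a)+60)/1000); go(tcp(g,r),r)
E
```

```text
clock: 49.25
eef_pos: [0.4512, -0.3868, -0.0266]
eef_rot: [0.002, 0.636, 0.772, 0.001]
force: [0.4, 0.0, -0.2]
gripper_width: 0.0746
finger_force: 0.0
row [-0.1, -0.13, 0.08, 0.03, 0.01, 0.07] rows>= 0.2
[ 0.4057  0.037  -0.2294]
clock: 50.25
eef_pos: [0.4506, -0.3871, -0.0265]
eef_rot: [0.002, 0.636, 0.772, 0.001]
force: [-1.9, 0.1, 5.2]
gripper_width: 0.0503
finger_force: 62.1
clock: 51.25
eef_pos: [0.4489, -0.3855, 0.1266]
eef_rot: [-0.0, 0.636, 0.772, 0.001]
force: [-0.4, 0.5, -1.9]
gripper_width: 0.0507
finger_force: 62.6
disc pts 5198 mean (grasp frame mm) [26.171  -0.0051 -4.5811] range [ 24.2656 -33.3987 -24.4588] [27.3522 33.1228 35.4874] normal [ 0.9999  0.0051 -0.0103] tilt vs tool 0.01
world elev of axis(+tool x end) 0.012
disc mean disp mm [ -44.941  -315.2251  191.8191] grasp [ -41.1552 -341.1117  187.1869] force [-0.888   0.4926 -1.1163]
row [4.76, 1.38, 0.5, 0.22, -2.87, 0.81] rows>= 4.8
```

```bash
cat >> h.py <<'E'
OFF=np.array([0,0,.0605])
def setoff(c,cz): OFF[:]=[-c/1000,0,.0605-cz/1000]
def S(y0,l,a,z): return (y0+60-l*np.cos(a), z+l*np.sin(a), -a)      # spindle centre, pin +y
def tgt(q): r=rot(YAW,q[2]); return D(0,q[0]/1000,q[1]/1000)+r.apply(OFF), r
def here():
    t,r,_=cur(); g=loc(t-r.apply(OFF)); return (g[1],g[2],(rot(YAW).inv()*r).as_rotvec()[1]),g[0]
def rows(pts,start=None):
    st=start or here()[0]; p0,r0=tgt(st); print("from",np.round(st,2), "x",round(here()[1],2),"F",cur()[2]["force"].round(1))
    for q in pts:
        t,r=tgt(q); d=r0.inv().apply(t-p0)/.06; a=(r0.inv()*r).as_rotvec(degrees=True)/10
        print([round(float(x),2) for x in (*d,*a)])
E
python3 - <<'E'
from h import *
setoff(-6.8,5.2); go(*tgt(S(0,88,.5,108)))
E
```

```text
row [4.9, 1.41, 0.48, 0.22, -2.87, 0.81] rows>= 4.9
```

```bash
python3 -m crank '[[0.8,0.2,0,0.05,-0.5,0.2],[1.6,0.4,0.1,0.1,-1,0.3],[2.4,0.7,0.2,0.1,-1.6,0.5],[3.3,1,0.3,0.2,-2.2,0.7],[4.1,1.2,0.4,0.22,-2.87,0.81],[4.9,1.41,0.48,0.22,-2.87,0.81],[4.9,1.41,0.48,0.22,-2.87,0.81],[4.9,1.41,0.48,0.22,-2.87,0.81]]'
python3 - <<'E'
from h import *
setoff(-6.8,5.2); held(); go(*tgt(S(0,84,.5,48.5))); go(*tgt(S(0,72,.5,48.5)))
E
```

```text
clock: 52.3
eef_pos: [0.4761, -0.0816, 0.0989]
eef_rot: [0.18, 0.668, 0.702, -0.171]
force: [0.1, 0.3, -2.0]
gripper_width: 0.0504
finger_force: 62.7
disc pts 5190 mean (grasp frame mm) [27.6471  0.3055 -5.1321] range [ 25.6403 -33.1034 -25.5495] [29.1035 33.4204 34.9081] normal [ 0.9999  0.0042 -0.0111] tilt vs tool 0.011
world elev of axis(+tool x end) -0.491
disc mean disp mm [  1.0048  16.1009 143.3991] grasp [  0.648  -10.6051 152.1998] force [-0.1208 -0.1819 -1.6995]
row [0.58, -0.01, 0.86, -0.01, 0.01, -0.01] rows>= 1.0
row [0.78, -0.01, 0.86, -0.01, 0.01, -0.01] rows>= 1.1
```

```bash
python3 -m crank '[[0.3,0,0.4,0,0,0],[0.58,0,0.86,0,0,0],[0.58,0,0.86,0,0,0],[0.58,0,0.86,0,0,0],[0.68,0,0.86,0,0,0],[0.76,0,0.86,0,0,0],[0.76,0,0.86,0,0,0],[0.76,0,0.86,0,0,0]]'
python3 - <<'E'
from h import *
setoff(-6.1,5.2); rows([S(0,l,a,z) for l,a,z in zip([61,55,50,46.5,44.5,43.5],[.5,.4,.3,.2,.1,0],[48.5,48.5,49,49.5,50,50.5])])
E
```

```text
clock: 53.35
eef_pos: [0.476, -0.0663, 0.0326]
eef_rot: [0.18, 0.668, 0.701, -0.171]
force: [-0.4, -0.5, -1.7]
gripper_width: 0.0507
finger_force: 62.8
from [-2.14 84.03 -0.5 ] x 1.28 F [-0.4 -0.5 -1.7]
[0.18, 0.0, 0.02, 0.0, 0.01, 0.0]
[0.37, 0.0, 0.1, 0.0, 0.58, 0.0]
[0.56, 0.0, 0.14, 0.0, 1.16, 0.0]
[0.71, 0.0, 0.16, 0.0, 1.73, 0.0]
[0.85, -0.0, 0.18, -0.0, 2.3, 0.0]
[0.97, 0.0, 0.18, 0.0, 2.88, 0.0]
```

```bash
python3 -m crank '[[0.1,0,0.01,0,0,0],[0.18,0,0.02,0,0,0],[0.18,0,0.02,0,0,0],[0.28,0,0.06,0,0.3,0],[0.37,0,0.1,0,0.58,0],[0.47,0,0.12,0,0.87,0],[0.56,0,0.14,0,1.16,0],[0.56,0,0.14,0,1.16,0]]'
python3 - <<'E'
from h import *
setoff(-6.1,5.2); print(here()); held(); rows([S(0,l,a,z) for l,a,z in zip([46.5,44.5,43.5],[.2,.1,0],[49.5,50,50.5])],S(0,50,.3,49))
E
```

```text
clock: 54.35
eef_pos: [0.4747, -0.0447, 0.0096]
eef_rot: [0.109, 0.683, 0.714, -0.104]
force: [0.6, -6.7, 1.0]
gripper_width: 0.0504
finger_force: 62.7
((np.float64(8.914942554539667), np.float64(64.1866191045447), np.float64(-0.3028441018559399)), np.float64(1.0582386607734307))
disc pts 5070 mean (grasp frame mm) [26.0001  0.2661 -5.1024] range [ 24.2823 -33.1179 -24.9162] [27.2742 33.5512 35.6749] normal [ 0.9999  0.0065 -0.0093] tilt vs tool 0.009
world elev of axis(+tool x end) -0.294
disc mean disp mm [ 1.4553 42.9952 64.3937] grasp [ 1.0942 16.6581 67.2806] force [ 0.5567 -7.4925  0.7494]
from [12.23 63.78 -0.3 ] x 1.07 F [ 0.6 -7.5  0.7]
[0.15, -0.0, 0.05, 0.0, 0.57, 0.0]
[0.28, -0.0, 0.09, 0.0, 1.15, 0.0]
[0.4, 0.0, 0.12, -0.0, 1.72, 0.0]
```

```bash
python3 -m crank '[[0.09,0,0.03,0,0.3,0],[0.17,0,0.05,0,0.57,0],[0.24,0,0.07,0,0.85,0],[0.31,0,0.09,0,1.15,0],[0.37,0,0.11,0,1.4,0],[0.43,0,0.12,0,1.72,0],[0.43,0,0.12,0,1.72,0],[0.43,0,0.12,0,1.72,0]]'
python3 - <<'E'
from h import *
held()
E
```

```text
clock: 55.4
eef_pos: [0.4736, -0.023, -0.0059]
eef_rot: [0.002, 0.691, 0.723, -0.001]
force: [2.0, -9.2, -4.6]
gripper_width: 0.0506
finger_force: 63.1
disc pts 4683 mean (grasp frame mm) [25.9662  0.2318 -6.5214] range [ 24.2625 -33.217  -24.7222] [26.9598 33.4983 35.0505] normal [ 1.      0.0041 -0.0001] tilt vs tool 0.0
world elev of axis(+tool x end) -0.004
disc mean disp mm [ 1.3195 46.3083 60.9821] grasp [ 1.0202 20.319  54.556 ] force [ 1.737  -9.7119 -4.7956]
```

```bash
python3 -m crank '[[-0.06,0,0,0,0,0],[-0.12,0,0,0,0,0],[-0.18,0,0,0,0,0],[-0.24,0,0,0,0,0],[-0.28,0,0,0,0,0],[-0.28,0,0,0,0,0],[-0.28,0,0,0,0,0],[-0.28,0,0,0,0,0]]'
python3 - <<'E'
from h import *
held()
E
```

```text
clock: 56.45
eef_pos: [0.4743, -0.0353, -0.0057]
eef_rot: [0.0, 0.69, 0.724, 0.001]
force: [0.8, -4.1, -4.4]
gripper_width: 0.0504
finger_force: 63.1
disc pts 4995 mean (grasp frame mm) [26.0889  0.1148 -4.5384] range [ 24.4959 -33.3742 -24.2642] [27.0511 33.4132 35.6956] normal [1.     0.0053 0.0024] tilt vs tool -0.002
world elev of axis(+tool x end) -0.002
disc mean disp mm [ 1.2008 33.6922 59.3746] grasp [ 1.0873  7.6062 54.8195] force [ 1.5483 -4.1085 -4.5807]
```

```bash
python3 -m crank '[[0,0,0,0,0,0],[0,0,0,0,0,0],[0,0,0,0,0,0],[0,0,0,0,0,0],[0,0,-0.4,0,0,0],[0,0,-1,0,0,0],[0,0,-1.8,0,0,0],[0,0,-2.4,0,0,0]]' 68
python3 - <<'E'
from h import *
q=snapshot("wrist"); W=cloud(q)
for e in regions_of("full_a",q)[:3]:
    w=W[e["mask"]]; w=w[~np.isnan(w[:,0])]; print(round(e["confidence"],2),e["box"],np.percentile(loc(w),[2,50,98],axis=0).round(1).tolist())
go([.56,-.43,.14],rot(np.radians(107.9)))
E
```

```text
clock: 57.5
eef_pos: [0.4747, -0.0351, 0.1404]
eef_rot: [0.001, 0.69, 0.724, 0.001]
force: [-0.1, -0.5, 0.0]
gripper_width: 0.0675
finger_force: 0.0
0.97 [237.9, 163.0, 76.8, 113.9] [[-25.2, -47.5, 42.3], [0.6, 3.4, 71.1], [26.7, 43.5, 78.7]]
0.56 [235.7, 0.0, 86.3, 132.2] [[-26.0, 82.3, 50.3], [-0.5, 125.8, 72.4], [25.5, 157.0, 79.2]]
row [-6.64, 1.06, 0.06, 0.05, 0.02, -1.51] rows>= 6.5
```

```bash
python3 -m crank '[[-0.9,0.1,-0.1,0,0,-0.3],[-1.8,0.3,-0.1,0,0,-0.6],[-2.7,0.4,-0.1,0,0,-0.9],[-3.6,0.6,-0.1,0,0,-1.2],[-4.5,0.7,0,0,0,-1.51],[-5.4,0.9,0,0,0,-1.51],[-6.3,1,0,0,0,-1.51],[-6.6,1.06,0,0,0,-1.51]]' 75
python3 - <<'E'
from h import *
p=snapshot("wrist"); print(cur()[0])
for d in regions_of("full_a",p)[:2]:
    print(d["confidence"],d["box"]);c,ax=roll(p,d); r=rot(np.arctan2(ax[1],ax[0])); go(tcp([*c,.029],r),r)
E
```

```text
clock: 58.6
eef_pos: [0.555, -0.4323, 0.1356]
eef_rot: [-0.001, 0.591, 0.807, 0.0]
force: [0.2, 0.1, -0.2]
gripper_width: 0.0747
finger_force: 0.0
[ 0.5554 -0.4331  0.1355]
0.66 [262.1, 91.2, 72.4, 135.4]
centre [ 0.5599 -0.3922] axis yaw deg 108.0 disc len 0.0651 ends -0.0575 0.061 ztop 0.059 pin width 0.0117
row [0.58, 0.26, 2.79, -0.0, -0.01, -0.04] rows>= 2.7
```

```bash
python3 -m crank '[[0.3,0.15,0.6,0,0,0],[0.58,0.26,1.2,0,0,0],[0.58,0.26,1.8,0,0,0],[0.58,0.26,2.4,0,0,0],[0.58,0.26,2.75,0,0,0],[0.58,0.26,2.75,0,0,0],[0.58,0.26,2.75,0,0,0],[0.58,0.26,2.75,0,0,0]]'
python3 - <<'E'
from h import *
r=rot(np.radians(108)); go(tcp([.5599,-.3922,.029],r),r); print(cur()[2]["force"])
E
```

```text
clock: 59.7
eef_pos: [0.5625, -0.3904, -0.0249]
eef_rot: [0.002, 0.589, 0.808, 0.001]
force: [-0.1, 0.2, -1.2]
gripper_width: 0.075
finger_force: 0.0
row [-0.01, -0.05, 0.11, 0.02, 0.01, -0.01] rows>= 0.1
[-0.1188  0.1652 -1.2252]
```

```bash
python3 -m crank '[[-0.01,-0.05,0.1,0,0,0],[-0.01,-0.05,0.1,0,0,0],[-0.01,-0.05,0.1,0,0,0],[-0.01,-0.05,0.1,0,0,0],[-0.01,-0.05,0.1,0,0,0],[-0.01,-0.05,0.1,0,0,0],[-0.01,-0.05,0.1,0,0,0],[-0.01,-0.05,0.1,0,0,0]]' 0
python3 -m crank '[[0,0,-0.3,0,0,0],[0,0,-0.8,0,0,0],[0,0,-1.4,0,0,0],[0,0,-2,0,0,0],[0,0,-2.6,0,0,0],[0,0,-2.6,0,0,0],[0,0,-2.6,0,0,0],[0,0,-2.6,0,0,0]]'
python3 - <<'E'
from h import *
held(); go(*tgt(S(-126,88,.5,108)))
E
```

```text
clock: 60.7
eef_pos: [0.5585, -0.3919, -0.0325]
eef_rot: [0.0, 0.589, 0.808, 0.0]
force: [-2.5, -1.4, 4.7]
gripper_width: 0.0509
finger_force: 62.5
clock: 61.7
eef_pos: [0.5574, -0.3905, 0.1211]
eef_rot: [-0.002, 0.589, 0.808, 0.001]
force: [-0.1, 0.2, -1.5]
gripper_width: 0.0504
finger_force: 62.5
disc pts 5365 mean (grasp frame mm) [ 32.4466  -0.0136 -11.0821] range [ 30.6869 -33.4692 -30.8278] [33.6909 32.9395 29.6019] normal [ 1.     -0.0024 -0.0082] tilt vs tool 0.008
world elev of axis(+tool x end) 0.011
disc mean disp mm [  58.6086 -320.2177  192.9739] grasp [  67.0582 -351.5074  181.7867] force [ 0.1668 -0.108  -1.3258]
row [3.17, -0.3, 0.41, 0.37, -2.87, 1.48] rows>= 3.1
```

```bash
python3 -m crank '[[0.7,-0.05,0.05,0.1,-0.6,0.3],[1.3,-0.1,0.1,0.15,-1.2,0.6],[2,-0.2,0.2,0.25,-1.9,1],[2.6,-0.25,0.3,0.3,-2.5,1.25],[3.17,-0.3,0.41,0.37,-2.87,1.48],[3.17,-0.3,0.41,0.37,-2.87,1.48],[3.17,-0.3,0.41,0.37,-2.87,1.48],[3.17,-0.3,0.41,0.37,-2.87,1.48]]'
python3 - <<'E'
from h import *
setoff(-.3,-.5); held(); go(*tgt(S(-126,84,.5,48.5))); go(*tgt(S(-126,72,.5,48.5)))
E
```

```text
clock: 62.75
eef_pos: [0.4829, -0.2173, 0.0987]
eef_rot: [0.181, 0.669, 0.7, -0.171]
force: [0.1, -0.6, -1.1]
gripper_width: 0.0502
finger_force: 62.7
disc pts 5329 mean (grasp frame mm) [ 32.9742  -0.0313 -10.9761] range [ 31.3899 -33.1971 -30.4262] [34.3481 32.8773 29.172 ] normal [ 1.     -0.004  -0.0066] tilt vs tool 0.007
world elev of axis(+tool x end) -0.496
disc mean disp mm [   0.8605 -111.2809  145.535 ] grasp [   0.7635 -145.4658  151.7922] force [-0.8239  0.3535 -0.4359]
row [0.6, -0.02, 0.88, 0.01, 0.01, -0.03] rows>= 1.0
row [0.8, -0.02, 0.88, 0.01, 0.01, -0.03] rows>= 1.1
```

```bash
python3 -m crank '[[0.3,-0.02,0.4,0,0,0],[0.6,-0.02,0.86,0,0,0],[0.6,-0.02,0.88,0,0,0],[0.6,-0.02,0.88,0,0,0],[0.7,-0.02,0.88,0,0,0],[0.79,-0.02,0.88,0,0,0],[0.79,-0.02,0.88,0,0,0],[0.79,-0.02,0.88,0,0,0]]'
python3 - <<'E'
from h import *
setoff(0,-.5); rows([S(-126,l,a,z) for l,a,z in zip([61,55,50,46.5,44.5,43.5],[.5,.4,.3,.2,.1,0],[48.5,48.5,49,49.5,50,50.5])])
E
```

```text
clock: 63.8
eef_pos: [0.4813, -0.1999, 0.0298]
eef_rot: [0.181, 0.668, 0.701, -0.171]
force: [-0.3, -0.3, -2.2]
gripper_width: 0.0509
finger_force: 62.8
from [-127.64   83.21   -0.5 ] x 0.01 F [-0.3 -0.3 -2.2]
[0.17, -0.0, 0.01, -0.0, 0.02, -0.0]
[0.37, -0.0, 0.1, 0.0, 0.59, -0.0]
[0.56, -0.0, 0.15, 0.0, 1.16, -0.0]
[0.73, -0.0, 0.18, 0.0, 1.74, -0.0]
[0.88, -0.0, 0.2, 0.0, 2.31, -0.0]
[1.02, -0.0, 0.21, 0.0, 2.88, 0.0]
```

```bash
python3 -m crank '[[0.1,0,0.01,0,0,0],[0.17,0,0.01,0,0,0],[0.17,0,0.01,0,0,0],[0.28,0,0.06,0,0.3,0],[0.37,0,0.1,0,0.58,0],[0.47,0,0.12,0,0.87,0],[0.56,0,0.15,0,1.16,0],[0.56,0,0.15,0,1.16,0]]'
python3 - <<'E'
from h import *
setoff(0,-.5); print(here()); held(); rows([S(-126,l,a,z) for l,a,z in zip([46.5,44.5,43.5],[.2,.1,0],[49.5,50,50.5])],S(-126,50,.3,49))
E
```

```text
clock: 64.8
eef_pos: [0.48, -0.1783, 0.0063]
eef_rot: [0.11, 0.683, 0.714, -0.103]
force: [0.7, -5.7, 1.7]
gripper_width: 0.0504
finger_force: 62.7
((np.float64(-117.279053965462), np.float64(64.5578933951751), np.float64(-0.30304115406528803)), np.float64(-0.21082688563671667))
disc pts 5275 mean (grasp frame mm) [ 32.2503  -0.1548 -10.9832] range [ 30.7336 -33.2415 -30.8655] [33.686  33.1204 29.8794] normal [ 1.     -0.0032 -0.0067] tilt vs tool 0.007
world elev of axis(+tool x end) -0.297
disc mean disp mm [ -0.2485 -83.0007  64.8838] grasp [  -0.1995 -117.0596   64.0335] force [ 0.2879 -5.8252 -0.0963]
from [-113.77   63.78   -0.3 ] x -0.2 F [ 0.3 -5.8 -0.1]
[0.16, -0.0, 0.06, 0.0, 0.57, 0.0]
[0.3, -0.0, 0.11, 0.0, 1.15, 0.0]
[0.43, -0.0, 0.14, -0.0, 1.72, 0.0]
```

```bash
python3 -m crank '[[0.1,0,0.03,0,0.3,0],[0.18,0,0.06,0,0.57,0],[0.25,0,0.08,0,0.85,0],[0.32,0,0.11,0,1.15,0],[0.39,0,0.13,0,1.4,0],[0.45,0,0.14,0,1.72,0],[0.45,0,0.14,0,1.72,0],[0.45,0,0.14,0,1.72,0]]'
python3 - <<'E'
from h import *
held()
E
```

```text
clock: 65.85
eef_pos: [0.479, -0.1559, -0.0108]
eef_rot: [0.003, 0.691, 0.723, -0.0]
force: [0.7, -9.2, -6.2]
gripper_width: 0.0508
finger_force: 63.3
disc pts 4832 mean (grasp frame mm) [ 32.1949  -0.2097 -12.2914] range [ 30.2904 -33.408  -30.0176] [33.2617 33.15   26.7466] normal [ 1.     -0.0004 -0.0015] tilt vs tool 0.002
world elev of axis(+tool x end) -0.003
disc mean disp mm [ -0.4266 -80.3887  61.8667] grasp [  -0.2585 -112.6382   49.7185] force [ 1.7358 -9.3373 -6.3635]
```

```bash
python3 -m crank '[[-0.06,0,0,0,0,0],[-0.12,0,0,0,0,0],[-0.18,0,0,0,0,0],[-0.24,0,0,0,0,0],[-0.28,0,0,0,0,0],[-0.28,0,0,0,0,0],[-0.28,0,0,0,0,0],[-0.28,0,0,0,0,0]]'
python3 - <<'E'
from h import *
held()
E
```

```text
clock: 66.9
eef_pos: [0.4797, -0.1684, -0.0106]
eef_rot: [0.001, 0.69, 0.724, 0.001]
force: [0.1, -3.6, -3.0]
gripper_width: 0.0506
finger_force: 63.4
disc pts 5124 mean (grasp frame mm) [ 32.3417  -0.083  -11.1599] range [ 30.8558 -33.5346 -30.144 ] [33.2781 33.2979 28.9537] normal [ 1.     -0.0029  0.0037] tilt vs tool -0.004
world elev of axis(+tool x end) -0.004
disc mean disp mm [ -0.2356 -93.1588  61.0766] grasp [  -0.1224 -125.5047   49.9291] force [ 0.6713 -4.357  -4.5147]
```

```bash
python3 -m crank '[[0,0,0,0,0,0],[0,0,0,0,0,0],[0,0,0,0,0,0],[0,0,0,0,0,0],[0,0,-0.5,0,0,0],[0,0,-1.3,0,0,0],[0,0,-2.1,0,0,0],[0,0,-3,0,0,0]]' 68
python3 - <<'E'
from h import *
for n in ("wrist","top"):
    p=snapshot(n); W=cloud(p); L=loc(W.reshape(-1,3)); b=L[(abs(L[:,0]-120)<14)&(abs(L[:,1])<190)&(L[:,2]>85)&(L[:,2]<115)]
    print(n,len(b),np.percentile(b,[2,50,98],axis=0).round(1).tolist() if len(b) else "")
    for e in regions_of("full_a",p)[:4]:
        w=W[e["mask"]]; w=w[~np.isnan(w[:,0])]; print(n,round(e["confidence"],2),np.percentile(loc(w),[2,50,98],axis=0).round(1).tolist())
r=rot(YAW); go(tcp(D(.122,0,.17),r),r); go(tcp(D(.122,0,.100),r),r)
E
```

```text
clock: 67.95
eef_pos: [0.4787, -0.1679, 0.1707]
eef_rot: [0.001, 0.69, 0.724, 0.001]
force: [0.4, -0.6, -0.8]
gripper_width: 0.0681
finger_force: 0.0
wrist 4420 [[115.7, -183.2, 98.2], [119.5, -51.0, 103.9], [126.2, 25.1, 106.5]]
wrist 0.71 [[-24.7, -42.8, 51.2], [0.7, 0.4, 72.0], [25.8, 31.9, 78.9]]
wrist 0.61 [[-26.3, -174.1, 38.0], [-0.1, -123.0, 72.1], [26.2, -82.6, 79.7]]
wrist 0.31 [[138.0, -123.4, -1.0], [149.4, -102.3, 78.7], [170.4, -87.0, 88.9]]
top 597 [[117.6, -182.5, 100.1], [122.6, 0.5, 104.9], [128.2, 181.1, 109.6]]
top 0.9 [[-26.9, -139.0, 7.2], [-1.4, -107.5, 70.6], [26.9, -78.5, 348.4]]
top 0.66 [[-23.7, 86.2, 53.7], [0.1, 125.0, 72.8], [23.7, 166.5, 80.8]]
top 0.61 [[-23.5, -40.2, 7.7], [1.1, 2.7, 71.8], [28.4, 41.1, 80.1]]
row [2.1, 2.02, 1.02, 0.03, 0.01, -0.0] rows>= 3.0
row [2.1, 2.02, 2.19, 0.03, 0.01, -0.0] rows>= 3.5
```

```bash
python3 -m crank '[[0.8,0.7,0,0,0,0],[1.6,1.4,0.3,0,0,0],[2.1,2.02,0.6,0,0,0],[2.1,2.02,1,0,0,0],[2.1,2.02,1.4,0,0,0],[2.1,2.02,1.8,0,0,0],[2.1,2.02,2.16,0,0,0],[2.1,2.02,2.16,0,0,0]]' 36
python3 - <<'E'
from h import *
r=rot(YAW); go(tcp(D(.1215,0,.100),r),r); print(cur()[2]["force"])
E
python3 -m crank '[[0,0,0,0,0,0],[0,0,0,0,0,0],[0,0,0,0,0,0],[0,0,0,0,0,0],[0,0,0,0,0,0],[0,0,0,0,0,0],[0,0,0,0,0,0],[0,0,0,0,0,0]]' 0
python3 - <<'E'
from h import *
t,r,s=cur(); g=loc(t-r.apply([0,0,.0605])); print(g, "radius",np.hypot(g[0]-40,g[2]-50))
a0=np.arctan2(g[2]-50,g[0]-40); print(2.6548-a0)
E
```

```text
clock: 69.15
eef_pos: [0.5922, -0.0364, 0.0374]
eef_rot: [-0.001, 0.69, 0.724, -0.0]
force: [-0.3, -0.4, -0.8]
gripper_width: 0.0364
finger_force: 0.0
row [-0.01, 0.04, -0.04, -0.01, -0.01, 0.0] rows>= 0.1
[-0.2671 -0.4175 -0.7517]
clock: 70.15
eef_pos: [0.5954, -0.0365, 0.0412]
eef_rot: [0.002, 0.69, 0.724, 0.002]
force: [-1.5, 0.1, 5.8]
gripper_width: 0.008
finger_force: 58.8
[121.756    0.6168 101.6917] radius 96.72685321219701
2.0909914050673715
```

Run:
```python
from h import *
B=lambda th:np.array([40+96.2*np.cos(2.6548-th),50+96.2*np.sin(2.6548-th)])
def arc(ths,th0):
    for th in ths: d=(B(th)-B(th0))/60; print(th,[0,round(d[0],2),round(-d[1],2)])
arc(np.linspace(1.95,.9,8).round(2),2.09); print(); arc([.75,.6,.5,.4,.3,.2,.1,.0,-.04],.9)
```

```text
1.95 [0, np.float64(-0.13), np.float64(-0.18)]
1.8 [0, np.float64(-0.3), np.float64(-0.35)]
1.65 [0, np.float64(-0.49), np.float64(-0.5)]
1.5 [0, np.float64(-0.71), np.float64(-0.61)]
1.35 [0, np.float64(-0.93), np.float64(-0.69)]
1.2 [0, np.float64(-1.17), np.float64(-0.73)]
1.05 [0, np.float64(-1.41), np.float64(-0.74)]
0.9 [0, np.float64(-1.65), np.float64(-0.72)]

0.75 [0, np.float64(-0.23), np.float64(0.06)]
0.6 [0, np.float64(-0.45), np.float64(0.16)]
0.5 [0, np.float64(-0.59), np.float64(0.24)]
0.4 [0, np.float64(-0.72), np.float64(0.33)]
0.3 [0, np.float64(-0.84), np.float64(0.44)]
0.2 [0, np.float64(-0.95), np.float64(0.56)]
0.1 [0, np.float64(-1.04), np.float64(0.69)]
0.0 [0, np.float64(-1.12), np.float64(0.83)]
-0.04 [0, np.float64(-1.15), np.float64(0.88)]
```

```bash
python3 -m crank '[[0,-0.13,-0.18,0,0,0],[0,-0.3,-0.35,0,0,0],[0,-0.49,-0.5,0,0,0],[0,-0.71,-0.61,0,0,0],[0,-0.93,-0.69,0,0,0],[0,-1.17,-0.73,0,0,0],[0,-1.41,-0.74,0,0,0],[0,-1.65,-0.72,0,0,0]]'
python3 - <<'E'
from h import *
t,r,s=cur(); g=loc(t-r.apply([0,0,.0605])); print(g,"th",2.6548-np.arctan2(g[2]-50,g[0]-40),np.hypot(g[0]-40,g[2]-50),s["force"],s["gripper_width"])
E
```

```text
clock: 71.15
eef_pos: [0.5006, -0.0413, 0.0875]
eef_rot: [0.006, 0.69, 0.724, 0.004]
force: [3.9, 1.1, 14.1]
gripper_width: 0.0079
finger_force: 62.6
[ 26.3008   0.5303 147.9624] th 0.9450629977284708 98.91561068565969 [ 3.9044  1.0635 14.0754] 0.007899673899584013
```

```bash
python3 -m crank '[[0,-0.23,0.05,0,0,0],[0,-0.45,0.14,0,0,0],[0,-0.59,0.22,0,0,0],[0,-0.72,0.31,0,0,0],[0,-0.84,0.42,0,0,0],[0,-0.95,0.55,0,0,0],[0,-1.04,0.68,0,0,0],[0,-1.12,0.82,0,0,0]]'
python3 -m crank '[[0,-0.02,0.03,0,0,0],[0,-0.03,0.06,0,0,0],[0,-0.04,0.1,0,0,0],[0,-0.04,0.1,0,0,0],[0,-0.04,0.1,0,0,0],[0,-0.04,0.1,0,0,0],[0,-0.04,0.1,0,0,0],[0,-0.04,0.1,0,0,0]]'
python3 - <<'E'
from h import *
t,r,s=cur(); g=loc(t-r.apply([0,0,.0605])); print(g,"th",2.6548-np.arctan2(g[2]-50,g[0]-40),np.hypot(g[0]-40,g[2]-50),s["force"],s["gripper_width"])
E
```

```text
clock: 72.15
eef_pos: [0.4287, -0.0448, 0.0337]
eef_rot: [0.001, 0.69, 0.724, 0.001]
force: [-6.4, 2.2, 50.7]
gripper_width: 0.0077
finger_force: 70.9
clock: 73.15
eef_pos: [0.4287, -0.045, 0.0328]
eef_rot: [0.003, 0.69, 0.724, 0.001]
force: [-10.8, 2.2, 51.4]
gripper_width: 0.0082
finger_force: 72.2
[-45.0528   0.3941  93.3241] th -0.015669887909071978 95.45135443798318 [-10.7951   2.1785  51.445 ] 0.008157916601389887
```

```bash
python3 -m crank '[[0,0.02,-0.1,0,0,0],[0,0.02,-0.1,0,0,0],[0,0.02,-0.1,0,0,0],[0,0.02,-0.1,0,0,0],[0,0.02,-0.1,0,0,0],[0,0.02,-0.1,0,0,0],[0,0.02,-0.1,0,0,0],[0,0.02,-0.1,0,0,0]]'
python3 -m crank '[[0,0,0,0,0,0],[0,0,0,0,0,0],[0,0,0,0,0,0],[0,0,0,0,0,0],[0,0,-0.4,0,0,0],[0,0,-1.2,0,0,0],[0,0,-2.4,0,0,0],[0,0,-3.6,0,0,0]]' 40
python3 - <<'E'
from h import *
for n in ("wrist","top"):
    p=snapshot(n); W=cloud(p); L=loc(W.reshape(-1,3)); b=L[(abs(L[:,0]+45)<16)&(abs(L[:,1])<190)&(L[:,2]>86)&(L[:,2]<125)]
    print(n,len(b),np.percentile(b,[2,50,98],axis=0).round(1).tolist() if len(b) else "")
    for q in ("full_a","spent_a","salt","timer"):
      for e in regions_of(q,p)[:3]:
        w=W[e["mask"]]; w=w[~np.isnan(w[:,0])]; print(n,q,round(e["confidence"],2),np.percentile(w,[2,50,98],axis=0).round(3)[1],np.percentile(loc(w),[2,50,98],axis=0).round(1)[1])
    if n=="wrist": cv2.imwrite("pics/w9.png",p["img"][:,:,::-1])
E
```

```text
clock: 74.15
eef_pos: [0.4287, -0.0447, 0.0336]
eef_rot: [0.002, 0.69, 0.724, 0.002]
force: [7.1, -0.3, 0.2]
gripper_width: 0.0077
finger_force: 66.9
clock: 75.15
eef_pos: [0.4262, -0.0445, 0.2325]
eef_rot: [0.001, 0.69, 0.724, 0.001]
force: [1.7, -1.9, -0.7]
gripper_width: 0.0398
finger_force: 0.0
wrist 3634 [[-50.4, -178.1, 94.3], [-45.3, 26.6, 98.3], [-39.3, 172.2, 100.7]]
wrist full_a 0.83 [ 0.472 -0.041  0.07 ] [-1.7  2.4 70.5]
wrist full_a 0.82 [ 0.468 -0.164  0.071] [ -11.4 -120.6   70.8]
wrist full_a 0.67 [0.465 0.084 0.072] [ -2.6 126.9  71.8]
wrist salt 0.64 [ 0.627 -0.133  0.058] [149.1 -96.9  58.2]
wrist timer 0.58 [0.641 0.083 0.034] [173.  117.6  34.1]
wrist timer 0.49 [0.449 0.008 0.01 ] [-24.4  52.1   9.8]
top 279 [[-48.5, -185.4, 94.5], [-43.5, 100.2, 98.7], [-38.7, 187.4, 103.0]]
top full_a 0.96 [0.468 0.085 0.071] [  0.9 128.2  71.4]
top full_a 0.56 [0.495 0.019 0.01 ] [21.5 62.5 10. ]
top full_a 0.54 [ 0.493 -0.169  0.072] [  14.7 -126.8   72.5]
top spent_a 0.82 [0.539 0.389 0.072] [ 86.8 428.4  72. ]
top spent_a 0.77 [0.584 0.392 0.049] [130.4 429.   49. ]
top salt 0.56 [ 0.634 -0.132  0.082] [155.2 -96.7  81.7]
top timer 0.67 [0.647 0.086 0.035] [179.6 119.5  34.9]
```

View pics/w9.png

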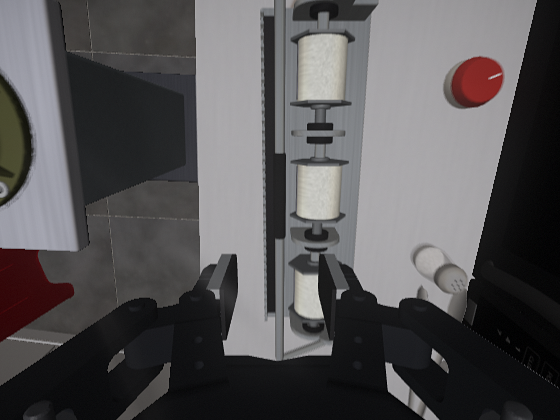

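The picture shows all three rolls seated and level in their cups at (322,68), (318,190) and (308,290). The bar is shut along column ~280 at its closed position (x -45, z 95). Both spent spindles are in the bowl, and the salt and timer have not moved. Handing in.

```bash
python3 -c "
from bench import bot
print(bot.job_done())"
```

```text
the job is handed in; nothing more can be done
None
```

The job is handed in at about 75 s of the 192 s allowed: both spent spindles are in the bowl, the three full rolls sit in their bays, the keeper bar is shut fully home, and the salt and timer stand where they were.

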